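# Clip the touch sensor to the guide stand, then hold the probe rod centred in the guide

## Robot

A 6-joint arm with a two-finger parallel gripper is mounted at the origin on a cart in front of the work surface, level with it; the furniture and walls round the work are solid. World frame = base frame: x ahead of the robot, y to its left, z up, the work surface at z = 0. Lengths are in m, angles in rad, forces in N, time in s.
With the tool pointing down it reaches from about 0.325 to 0.775 m from the base axis. Payload 9.3 kg.
Tool frame: the origin (TCP) lies between the finger pads; the fingertips stand 8 mm ahead of it and the grasp point (between the pads) lies 11 mm behind it; z points along the fingers, y is the direction in which the jaws open and shut (so a half turn about z gives the same grasp; the last joint's range is limited). The gripper opens to 85 mm and grips with 20 to 120 N. Pads are 22 mm wide; open, the fingers measure 114 mm over their backs; the gripper's body (76 mm by 85 mm) begins 54 mm behind the grasp point. The pads swing forward as they close: fully open they stand 13 mm farther back than shut.
Start: joints at [-1.34, 0.259, 0.021, 1.334, 0, 1.418], TCP at [0.206, -0.51, 0.239] pointing down, gripper open.
Joint ranges: [-3.04, 3.04], [-0.91, 1.82], [-1.04, 1.36], [-1.92, 1.95], [-1.52, 1.45], [-3.14, 3.14]. Speed limits (rad/s): [2.22, 2.22, 2.79, 3.14, 3.14, 3.14].

## Interface

Orientations are given as [roll, pitch, yaw] about the fixed x, y, z axes, in that order (R = Rz(yaw) Ry(pitch) Rx(roll)).
In Python, from rig import ctrl gives the robot as it stands.
- The arm moves only by the tool apply_moves, never from a script. Its argument "targets" is a list that holds one entry, the list of rows, each a list of 7 numbers: the shift along the tool's x, y, z in units of 60 mm (1.0 is 60 mm), then the turn, a rotation vector about the tool's x, y, z in units of 8 degrees (1.0 is 8 degrees), then the gripper command: -1 is fully open, 1 is shut, values between are in proportion. A call has exactly 8 rows; each row shifts and turns the pose as measured when the row begins, along the tool's axes as they then stand; what a row does not reach is not made up. A row lasts 1/8 s, in which the tool goes at most 62.5 mm and 10.7 degrees, less where a joint would pass 70% of its speed; a pose out of reach is approached as far as the arm can. A call is refused whole if a number of a shift passes 1 or a number of a turn 1, either way. A call with a gripper value outside its range is refused whole. The fingers move at their own pace and stop on an object; "grip_force" is the grip in N (left out, the last holds). Time passes only in rows, so rows that do not move let the fingers close, or fill a call up. It gives the time, the measured TCP pose, the force and the opening at its end, in the units of the state.
- ctrl.state(): the state, without advancing time (a new reading comes with each control period).
- ctrl.grab_frame(name): name is "side" or "top" or "wrist"; returns a dict with "pixels" (384x512x3 uint8, blue, green, red), "fx", "fy", "cx", "cy" (pixels), "world_to_cam" (4x4, takes a point from world to camera coordinates). Camera axes: x right, y up, looking along -z (the intrinsics and any distortion apply to the point x, -y, -z); pixel columns grow to the right and rows downward; lengths in m; the calibration is good to about 2 mm. A picture is of the moment at which its call begins. There is no depth.
- ctrl.job_done(): hands the job in, once; it reports no verdict.
The state is a dict: "t": time; "joints": joint angles; "dq": joint speeds; "effort": joint torques, N m; "position": TCP position; "eef_rot": TCP orientation; "wrist_force": force on the tool from outside, world axes, zero at the start; "moment": the same for the moment, N m; "grip_width": finger opening in m.
Only numpy, scipy, OpenCV 4.12 (cv2) and the standard library are available. Lean on these libraries where they do the work, as an engineer would, in place of code of your own. Each camera call takes 0.05 s, during which the arm holds its last target.

## Task

Squeeze the small sprung sensor clip off its rest and let it snap onto the upright tab of the guide stand, near the middle of the tab's top edge, so that the sensor would notice any touch. Then take the probe out of its tube rest, lower its rod straight down through the guide hole into the vial without touching the guide or the vial, and stop with the tip about 15 mm above the inside floor of the vial. Finish while still holding the probe there, upright, still and centred in the hole, with the clip left on the tab and the other things on the table left where they are.

Things in the scene. Friction and masses are not known exactly. Their poses are not given: they have to be found in the camera images.
- guide_stand: Fixed aluminium stand; origin on the table, z up, x away from the robot at yaw 0. Base plate x -42..62, y -72..72 mm, 8 mm thick. A column at its +x side carries a level guide arm (46 mm wide in y, underside z = 82, top 92 mm) with a steel bush, 32 mm outside, top at z = 98 mm. An open vial (34 mm outside, about 28 mm inside, rim at z = 66 mm) is fixed under the guide hole.
- guide_mouth (a point): Centre of the guide hole at the top of the bush, 98 mm above the table, at x = 0, y = +28 mm in the stand. The hole, 22 mm diameter, runs straight down through bush and arm. Axes as the stand's.
- vial_floor (a point): Centre of the inside floor of the vial, straight under the guide hole, 10 mm above the table, 88 mm below guide_mouth.
- tab_top (a point): Middle of the top edge of the stand's upright steel tab, 60 mm above the table, 72 mm to the -y side of the guide hole. Axes as the stand's: the tab is 4 mm thick along x, 44 mm long along y. Both its faces are free for 45 mm below the edge.
- clip_rest: Fixed grey rest, base 56 (x) by 64 (y) by 10 mm, with an upright steel tab like the stand's over its origin: 4 mm thick along its x, 44 mm long along its y, top edge 60 mm above the table. The clip is parked on it at the start. It and the probe rest may stand on either side of the guide stand. Origin on the table.
- sensor_clip: Loose sprung steel clip like a clothes peg, 58 g, 66 mm tall, jaws down. Origin midway between the jaw tips at their lower ends, z up. Jaws (16 mm wide) and handles lie at +x and -x and open along x. Parked, it straddles the rest's tab, tips 20 mm below the tab's edge; hang it likewise on the stand's. A tab edge has room up to 26 mm above the tips.
- clip_handles (a point): Middle between the clip's two flat steel handles, 53 mm above the jaw tips; place to squeeze, along the clip's x. Handles are 20 mm wide in y, from z = 41 to 66 mm above the tips, splayed to about 45 mm over the outsides at the top. A small black pod lies between them. Squeezed to the stop (about 13 N each) they stand parallel, 21 mm over the outsides, and carry the clip.
- clip_jaw (a joint): Opening angle of one clip jaw, rad (the other moves the same, the clip's middle stays upright): 0 clamped on a 4 mm tab, 0.40 squeezed to the stop (jaw tips then about 30 mm apart), -0.06 shut on nothing. A spring closes it when the handles are let go; opening fingers may draw the clip up by up to 10 mm as it snaps shut.
- probe_rest: Fixed grey base 64 by 64 by 10 mm with an upright aluminium tube, 24 mm outside and 14 mm inside diameter, open top 110 mm above the table over the origin. The probe hangs in it at the start. Origin on the table at the centre of the base.
- probe: Loose upright probe, 50 to 100 g. Origin at the lower tip of its rod, z up. Steel rod 8 mm diameter, z = 0 to 100 mm, then a square grey grip 20 by 20 mm, z = 100 to 145 mm, flat sides across the probe's x and y, with a cap to 148 mm. At the start the grip's underside sits on the tube (tip 10 mm above the table): lift it straight up by over 100 mm to free it.
- probe_neck (a point): Point on the probe's axis where the rod meets the grip, 100 mm above the tip.
- puck: Bystander: flat white puck, 67 by 62 by 10 mm, origin at the centre of its underside. Leave it.
- squeeze_bottle: Bystander: slim blue squeeze bottle, 24 mm diameter, 82 mm tall, origin at the centre of its underside. Leave it.
- open_vial: Bystander: open vial standing alone on the table, 38 mm diameter, 60 mm tall, origin at the centre of its underside. Leave it.
Mind the look-alikes: they are no part of the job. Leave any green look-alike of the sensor_clip alone. What is shaped like the probe but turquoise is not meant.

How it is judged:
On the way:
1. the sensor clip is clamped on the stand's tab and let go (x of sensor_clip in the frame of tab_top between -0.005 and 0.005 m and y of sensor_clip in the frame of tab_top between -0.018 and 0.018 m and z of sensor_clip in the frame of tab_top between -0.028 and -0.006 m and angle between sensor_clip's own z axis and vertical below 0.2 rad and value of joint clip_jaw below 0.06 rad and contact force between sensor_clip and guide_stand above 1 N and contact force between the fingers and sensor_clip below 0.05 N), for 0.2 s.
At the end, for the whole second after the job is handed in: Clip let go and clamped on the tab: upright to 0.2 rad, within 18 mm of its middle, jaw tips 6 to 28 mm below its edge. Probe held by the fingers, still, upright to 0.07 rad, tip and neck within 5 mm of the hole's axis, tip 7 to 23 mm above the vial floor, touching neither guide nor vial (all of step 1 and horizontal distance between each of probe, probe_neck and guide_mouth below 0.005 m and angle between probe's own z axis and vertical below 0.07 rad and z of probe in the frame of vial_floor between 0.007 and 0.023 m and contact force between probe and guide_stand below 0.05 N and contact force between the fingers and probe above 2 N and linear speed of probe below 0.01 m/s); the arm keeps its last pose, push and grip.
It fails at once if the probe touches the guide stand or its vial (more than 0.3 N) (contact force between probe and guide_stand above 0.3 N).
It fails at once if a bystander (puck) is pushed more than 30 mm away (distance of puck from where it was at the start of the episode above 0.03 m).
It fails at once if a bystander (squeeze_bottle) is pushed more than 30 mm away (distance of squeeze_bottle from where it was at the start of the episode above 0.03 m).
It fails at once if a bystander (open_vial) is pushed more than 30 mm away (distance of open_vial from where it was at the start of the episode above 0.03 m).
It also fails if it takes over 64 s, if anything falls off the work surface, if the arm or the gripper's body presses on something with over 40 N, if the wrist force passes 120 N, or if a joint passes its speed limit or range.

## Working session

There is one attempt and no reset: what is moved stays moved. The work goes in short steps, Python scripts to look and compute and a tool call to move; the robot and the scene stay as the last step left them, time stands still between calls to the robot, and variables do not carry over. Pictures are saved under pics/ and viewed, and the job is handed in when it is done.

Besides the shell and the picture viewer there is one more tool, called after "Emit:" as name(argument=value, ...) on one line, values as JSON. apply_moves: Moves the arm, as the interface text tells. Its arguments: {"type":"object","properties":{"targets":{"type":"array","items":{"type":"array","items":{"type":"array","items":{"type":"number"}}}},"grip_force":{"type":"number"}},"required":["targets"]}

```bash
ls; mkdir -p pics; python3 - <<'E'
from rig import ctrl
import cv2,json
print(ctrl.state())
for n in ["side","top","wrist"]:
    f=ctrl.grab_frame(n); cv2.imwrite(f"pics/{n}0.png",f["pixels"])
    print(n,f["fx"],f["fy"],f["cx"],f["cy"],f["world_to_cam"],[k for k in f])
E
```

```text
pics
{'t': 0.0, 'joints': array([-1.33959651e+00,  2.59164558e-01,  2.07348780e-02,  1.33368434e+00,
       -6.49809724e-06,  1.41817428e+00]), 'dq': array([-0.00024115, -0.00052301,  0.00064683, -0.00232239,  0.00131056,
        0.00089427]), 'effort': array([-9.19362610e-04, -5.55642951e+01,  3.44527423e+01,  1.39104764e-02,
       -9.05689194e-05, -1.01355579e-05]), 'position': array([ 0.20587477, -0.50971419,  0.23867059]), 'eef_rot': array([-3.14028929e+00, -1.93906907e-04,  3.83821737e-01]), 'wrist_force': array([-0.04975912, -0.08414086, -0.12417929]), 'moment': array([ 0.00853065,  0.01386223, -0.04433347]), 'grip_width': 0.08504427919165454}
side 399.2385077931938 399.2385077931938 257.93871248043814 192.29112186181197 [[-0.99987987  0.00235501  0.01531978  0.51792239]
 [ 0.01111358 -0.58003255  0.81451749 -0.09419264]
 [ 0.01080417  0.8145899   0.57993669 -1.02266576]
 [ 0.          0.          0.          1.        ]] ['pixels', 'fx', 'fy', 'cx', 'cy', 'world_to_cam']
top 428.41762385391667 428.41762385391667 254.19053241218003 188.32041258318722 [[-0.01019614 -0.99966687  0.02371063 -0.0156767 ]
 [ 0.9926979  -0.00726916  0.12040783 -0.50909986]
 [-0.12019536  0.02476519  0.99244131 -1.06388803]
 [ 0.          0.          0.          1.        ]] ['pixels', 'fx', 'fy', 'cx', 'cy', 'world_to_cam']
wrist 304.4194442122496 304.4194442122496 261.6055766606878 190.28246714573328 [[ 0.37453623 -0.92721154 -0.00117479 -0.549888  ]
 [ 0.88710767  0.35870477 -0.29046665  0.03766873]
 [ 0.26974543  0.10774812  0.95688439 -0.37911573]
 [ 0.          0.          0.          1.        ]] ['pixels', 'fx', 'fy', 'cx', 'cy', 'world_to_cam']
```

View pics/side0.png

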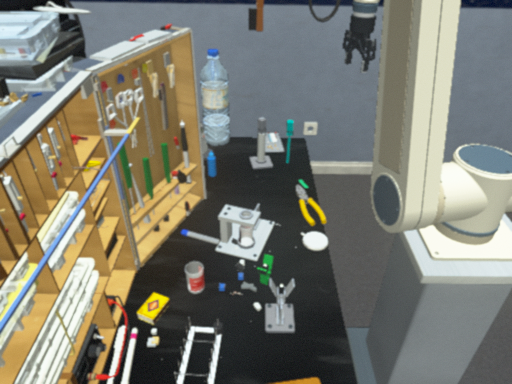

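View pics/top0.png

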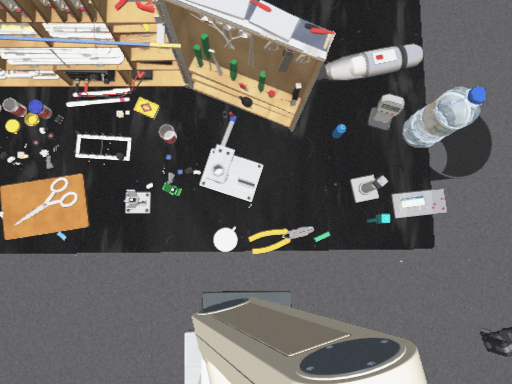

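View pics/wrist0.png

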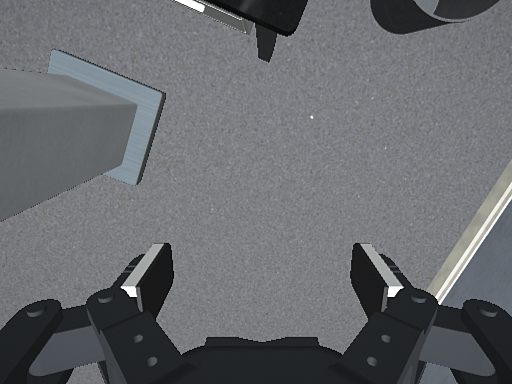

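```bash
cat > h.py <<'E'
import numpy as np,cv2
from rig import ctrl
def proj(f,p):
    p=np.atleast_2d(p); W=np.array(f["world_to_cam"]); c=p@W[:3,:3].T+W[:3,3]
    return np.c_[f["fx"]*c[:,0]/-c[:,2]+f["cx"], f["fy"]*(-c[:,1])/-c[:,2]+f["cy"]]
def ray(f,u,v):
    W=np.array(f["world_to_cam"]);R=W[:3,:3];o=-R.T@W[:3,3]
    d=np.array([(u-f["cx"])/f["fx"],-(v-f["cy"])/f["fy"],-1.]);return o,R.T@d
def onz(f,u,v,z):
    o,d=ray(f,u,v);return o+d*(z-o[2])/d[2]
def tri(f1,uv1,f2,uv2):
    A=[];b=[]
    o1,d1=ray(f1,*uv1);o2,d2=ray(f2,*uv2)
    s=np.linalg.lstsq(np.c_[d1,-d2],o2-o1,rcond=None)[0]
    a=o1+d1*s[0];c=o2+d2*s[1];return (a+c)/2,np.linalg.norm(a-c)
def crop(f,x0,y0,x1,y1,s,name):
    im=cv2.resize(f["pixels"][y0:y1,x0:x1],None,fx=s,fy=s,interpolation=cv2.INTER_CUBIC);cv2.imwrite(name,im)
E
python3 - <<'E'
from h import *
t=ctrl.grab_frame("top");s=ctrl.grab_frame("side")
crop(t,110,100,270,220,5,"pics/t1.png")
crop(t,325,110,425,230,5,"pics/t2.png")
crop(s,170,190,340,340,4,"pics/s1.png")
crop(s,200,100,330,200,6,"pics/s2.png")
E
```

```text
(no output)
```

View pics/t1.png

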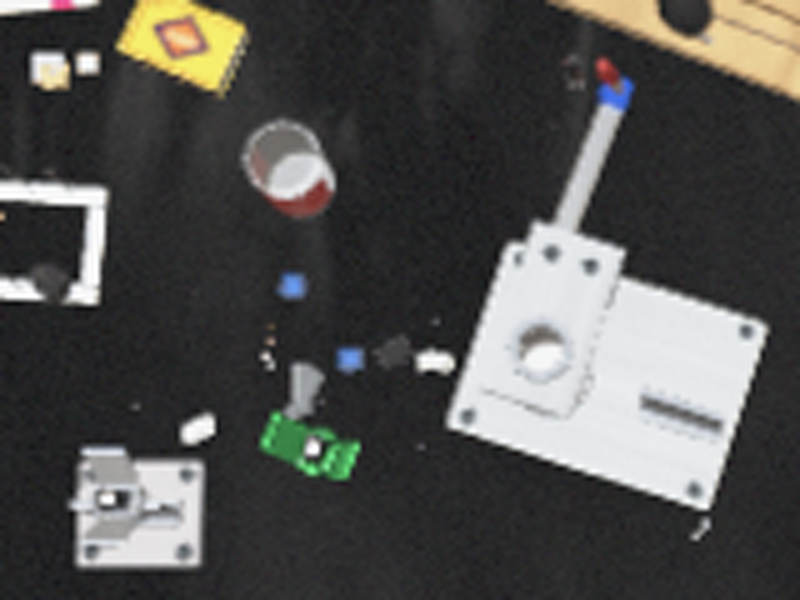

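View pics/t2.png

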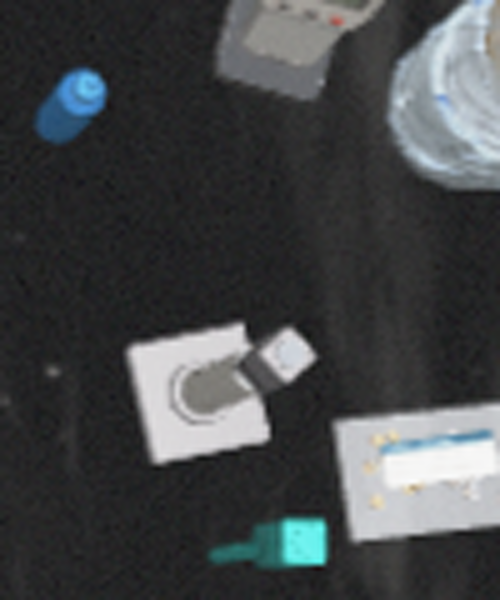

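View pics/s1.png

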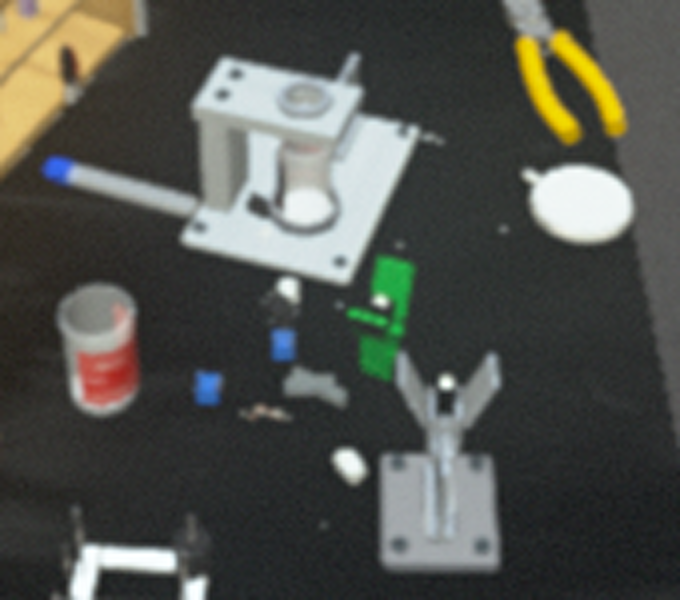

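View pics/s2.png

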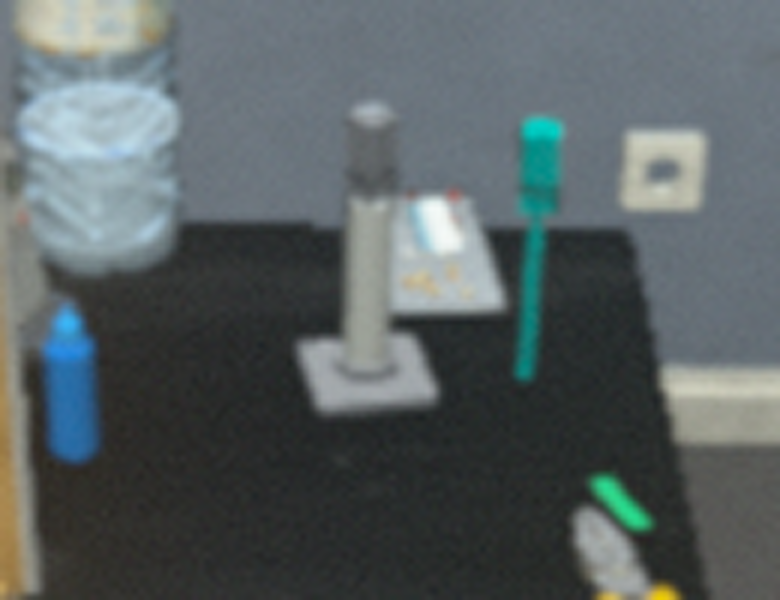

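```bash
cat > m1.py <<'E'
from h import *
from scipy.optimize import least_squares
t=ctrl.grab_frame("top");s=ctrl.grab_frame("side")
def sub(f,pts,w=2):
    g=cv2.cvtColor(f["pixels"],cv2.COLOR_BGR2GRAY)
    p=np.array(pts,np.float32).reshape(-1,1,2)
    return cv2.cornerSubPix(g,p.copy(),(w,w),(-1,-1),(3,30,.01)).reshape(-1,2)
def rect(f,pix,loc,z):
    pix=sub(f,pix); P=np.array([onz(f,u,v,z)[:2] for u,v in pix]);loc=np.array(loc)
    def m(q): c,s_=np.cos(q[2]),np.sin(q[2]);return loc@np.array([[c,s_],[-s_,c]])+q[:2]
    best=min((least_squares(lambda q:(m(q)-P).ravel(),[*P.mean(0),a]) for a in(-.3,0.3)),key=lambda r:r.cost)
    print(best.x.round(4),"res mm",((m(best.x)-P)*1000).round(1).tolist())
    return best.x
T=lambda x,y:(110+x/5-.4,100+y/5-.4)
S=lambda x,y:(170+x/4-.4,190+y/4-.4)
print("stand top");rect(t,[T(768,322),T(710,510),T(447,425)],[(62,-72),(-42,-72),(-42,72)]/np.array(1000.),.008)
print("stand side");rect(s,[S(418,125),S(348,283),S(180,240)],[(-42,-72),(-42,72),(62,72)]/np.array(1000.),.008)
print("rest top");rect(t,[T(203,460),T(203,568),T(78,568)],[(28,-32),(-28,-32),(-28,32)]/np.array(1000.),.010)
print("rest side");rect(s,[S(380,455),S(497,455),S(500,570),S(380,570)],[(28,-32),(-28,-32),(-28,32),(28,32)]/np.array(1000.),.010)
T2=lambda x,y:(325+x/5-.4,110+y/5-.4)
S2=lambda x,y:(200+x/6-.4,100+y/6-.4)
print("prest top");rect(t,[T2(128,348),T2(243,324),T2(270,438),T2(155,464)],[(32,32),(32,-32),(-32,-32),(-32,32)]/np.array(1000.),.010)
print("prest side");rect(s,[S2(297,342),S2(418,332),S2(440,395),S2(320,405)],[(32,-32),(-32,-32),(-32,32),(32,32)]/np.array(1000.),.010)
print("hole",onz(t,*T(542,350),.098),onz(s,*S(304,97),.098))
print("tab",onz(t,*T(680,407),.06))
print("cap top",onz(t,*T2(290,350),.158), onz(s,*S2(373,110),.158))
E
python3 m1.py
```

```text
stand top
[ 0.5385  0.0426 -0.3299] res mm [[1.0, -0.6], [-1.3, -0.6], [0.2, 1.2]]
stand side
[ 0.5396  0.0425 -0.3039] res mm [[0.3, 2.5], [-0.7, -2.9], [0.4, 0.5]]
rest top
[ 0.4781  0.2809 -0.0113] res mm [[1.2, -0.7], [-0.6, -0.4], [-0.6, 1.1]]
rest side
[ 0.4765  0.2816 -0.0216] res mm [[0.1, 1.2], [1.9, 1.7], [-1.0, 0.6], [-1.1, -3.4]]
prest top
[ 0.5098 -0.3095  0.2015] res mm [[0.8, 1.1], [0.6, -0.2], [-0.8, -1.6], [-0.6, 0.7]]
prest side
[ 0.5079 -0.3085  0.1765] res mm [[-0.3, 1.6], [1.5, 2.5], [-0.9, -0.5], [-0.2, -3.6]]
hole [0.546825  0.0681596 0.098    ] [0.54756364 0.06979087 0.098     ]
tab [0.52395105 0.00180498 0.06      ]
cap top [ 0.5114286  -0.30985248  0.158     ] [ 0.50839147 -0.30872146  0.158     ]
```

```bash
cat >> h.py <<'E'
def rotm(e):
    from scipy.spatial.transform import Rotation as Ro
    return Ro.from_euler('xyz',e)
def plan(goal,yaw,n=8,via=None):
    """rows (in tool units) from current pose to goal, tool-down, in n rows"""
    from scipy.spatial.transform import Rotation as Ro
    st=ctrl.state();p=np.array(st["position"]);R=rotm(st["eef_rot"])
    G=Ro.from_euler('xyz',[np.pi,0,yaw]);rv=(R.inv()*G).as_rotvec()
    out=[]
    for i in range(n):
        Ri=R*Ro.from_rotvec(rv*i/n)
        d=Ri.inv().apply((np.array(goal)-p)/n)/.06
        out.append([*d.round(2),*(rv/n/np.radians(8)).round(2)])
    print("t",round(st["t"],2),"pos",p.round(4),"eul",np.round(st["eef_rot"],4),"grip",round(st["grip_width"],4),"F",np.round(st["wrist_force"],1))
    print("joints",np.round(st["joints"],2))
    for o in out: print([float(a) for a in o])
E
python3 - <<'E'
from h import *
f=ctrl.grab_frame("wrist");W=f["world_to_cam"];o=-W[:3,:3].T@W[:3,3]
st=ctrl.state();R=rotm(st["eef_rot"])
print("cam in tool",R.inv().apply(o-st["position"]),"look in tool",R.inv().apply(-W[2,:3]))
plan([.43,-.33,.30],0.384,8)
E
```

```text
cam in tool [ 0.07412823  0.00040332 -0.13427655] look in tool [-2.90623340e-01 -3.89877745e-05  9.56837537e-01]
t 0.4 pos [ 0.2059 -0.5099  0.2392] eul [-3.1414 -0.      0.3838] grip 0.0855 F [ 0.1 -0.1  0.1]
joints [-1.34  0.26  0.02  1.33 -0.    1.42]
[0.57, -0.17, -0.13, -0.0, -0.0, -0.0]
[0.57, -0.17, -0.13, -0.0, -0.0, -0.0]
[0.57, -0.17, -0.13, -0.0, -0.0, -0.0]
[0.57, -0.17, -0.13, -0.0, -0.0, -0.0]
[0.57, -0.17, -0.13, -0.0, -0.0, -0.0]
[0.57, -0.17, -0.13, -0.0, -0.0, -0.0]
[0.57, -0.17, -0.13, -0.0, -0.0, -0.0]
[0.57, -0.17, -0.13, -0.0, -0.0, -0.0]
```

Emit:
apply_moves(targets=[[[0.62, -0.15, -0.13, 0, 0, 0, -1], [0.62, -0.15, -0.13, 0, 0, 0, -1], [0.62, -0.15, -0.13, 0, 0, 0, -1], [0.62, -0.15, -0.13, 0, 0, 0, -1], [0.62, -0.15, -0.13, 0, 0, 0, -1], [0.62, -0.15, -0.13, 0, 0, 0, -1], [0.62, -0.15, -0.13, 0, 0, 0, -1], [0.62, -0.15, -0.13, 0, 0, 0, -1]]], grip_force=40)

```text
t: 1.4
position: [0.4606, -0.3282, 0.3028]
eef_rot: [-3.141, -0.0, 0.378]
wrist_force: [-0.0, -0.8, 0.6]
grip_width: 0.0855
```

```bash
python3 - <<'E'
from h import *
f=ctrl.grab_frame("wrist");cv2.imwrite("pics/w1.png",f["pixels"])
np.save("w1.npy",f,allow_pickle=True)
plan([.43,.25,.27],1.5708,16)
E
```

```text
t 1.45 pos [ 0.4635 -0.326   0.3036] eul [-3.141e+00 -2.300e-03  3.803e-01] grip 0.0851 F [-0.5  2.2 -0.4]
joints [-0.76  0.28  0.21  1.5   0.    2.  ]
[0.19, -0.57, 0.04, 0.0, -0.0, -0.53]
[0.23, -0.55, 0.04, 0.0, -0.0, -0.53]
[0.27, -0.54, 0.04, 0.0, -0.0, -0.53]
[0.31, -0.51, 0.04, 0.0, -0.0, -0.53]
[0.35, -0.49, 0.04, 0.0, -0.0, -0.53]
[0.38, -0.46, 0.04, 0.0, -0.0, -0.53]
[0.42, -0.43, 0.04, 0.0, -0.0, -0.53]
[0.45, -0.4, 0.04, 0.0, -0.0, -0.53]
[0.48, -0.37, 0.04, 0.0, -0.0, -0.53]
[0.5, -0.33, 0.04, 0.0, -0.0, -0.53]
[0.53, -0.29, 0.04, 0.0, -0.0, -0.53]
[0.55, -0.25, 0.04, 0.0, -0.0, -0.53]
[0.56, -0.21, 0.04, 0.0, -0.0, -0.53]
[0.58, -0.17, 0.04, 0.0, -0.0, -0.53]
[0.59, -0.12, 0.04, 0.0, -0.0, -0.53]
[0.6, -0.08, 0.04, 0.0, -0.0, -0.53]
```

View pics/w1.png

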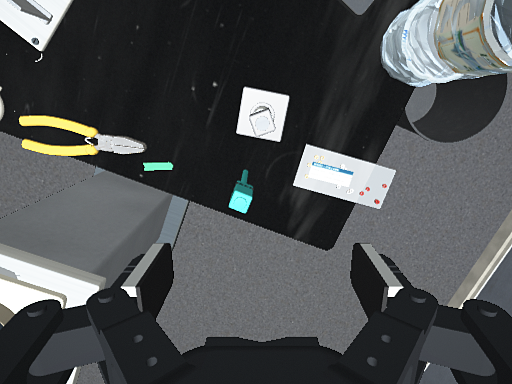

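```bash
python3 - <<'E'
from h import *
f=np.load("w1.npy",allow_pickle=True).item()
crop(f,225,75,305,150,8,"pics/w1c.png")
E
```

```text
(no output)
```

View pics/w1c.png

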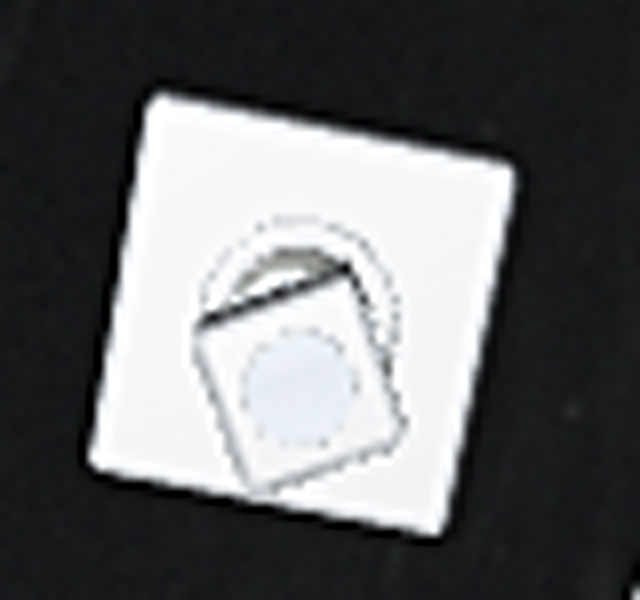

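Emit:
apply_moves(targets=[[[0.19, -0.57, 0.04, 0, 0, -0.53, -1], [0.23, -0.55, 0.04, 0, 0, -0.53, -1], [0.27, -0.54, 0.04, 0, 0, -0.53, -1], [0.31, -0.51, 0.04, 0, 0, -0.53, -1], [0.35, -0.49, 0.04, 0, 0, -0.53, -1], [0.38, -0.46, 0.04, 0, 0, -0.53, -1], [0.42, -0.43, 0.04, 0, 0, -0.53, -1], [0.0, 0.0, 0, 0, 0, 0, -1]]])

```text
t: 2.45
position: [0.4471, -0.0664, 0.2861]
eef_rot: [3.14, -0.003, 0.918]
wrist_force: [-0.8, -0.1, -0.1]
grip_width: 0.0853
```

```bash
python3 - <<'E'
from h import *
f=ctrl.grab_frame("wrist");cv2.imwrite("pics/w2.png",f["pixels"])
np.save("w2.npy",f,allow_pickle=True)
plan([.475,.21,.28],1.5708,8)
E
```

```text
t 2.5 pos [ 0.4474 -0.0674  0.2861] eul [ 3.1401e+00 -2.8000e-03  9.1610e-01] grip 0.0856 F [ 0.6 -0.3  0.3]
joints [-0.34  0.08 -0.08  1.41  0.    1.89]
[0.49, -0.31, 0.01, 0.0, -0.0, -0.59]
[0.52, -0.26, 0.01, 0.0, -0.0, -0.59]
[0.54, -0.22, 0.01, 0.0, -0.0, -0.59]
[0.55, -0.18, 0.01, 0.0, -0.0, -0.59]
[0.57, -0.13, 0.01, 0.0, -0.0, -0.59]
[0.57, -0.08, 0.01, 0.0, -0.0, -0.59]
[0.58, -0.04, 0.01, 0.0, -0.0, -0.59]
[0.58, 0.01, 0.01, 0.0, -0.0, -0.59]
```

View pics/w2.png

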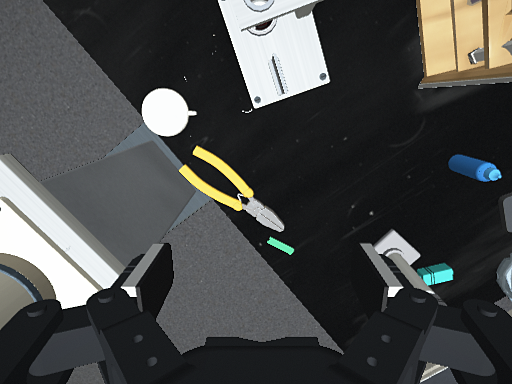

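```bash
python3 - <<'E'
from h import *
f=np.load("w1.npy",allow_pickle=True).item()
P=np.array([onz(f,225+u/8-.44,75+v/8-.44,.155) for u,v in[(200,340),(348,278),(403,432),(258,490)]])
print("probe grip center",P.mean(0))
for i in range(4):
    d=P[(i+1)%4]-P[i];print(np.linalg.norm(d),np.arctan2(d[1],d[0])%(np.pi/2))
B=np.array([onz(f,225+u/8-.44,75+v/8-.44,.010) for u,v in[(152,95),(515,165),(440,537),(92,462)]])
print("base",B.mean(0),[np.arctan2(*(B[(i+1)%4]-B[i])[1::-1])%(np.pi/2) for i in range(4)])
f=np.load("w2.npy",allow_pickle=True).item()
crop(f,215,0,335,115,6,"pics/w2c.png")
E
```

```text
probe grip center [ 0.50969464 -0.30972651  0.155     ]
0.017979241403464397 0.7642202468305852
0.018141076723748397 0.7376369578352069
0.017818057949400595 0.7553750827997776
0.0179799190295409 0.7464043062212504
base [ 0.50964779 -0.30951328  0.01      ] [np.float64(0.19722970070283408), np.float64(0.195389028960804), np.float64(0.167685944045872), np.float64(0.19079202676676044)]
```

View pics/w2c.png

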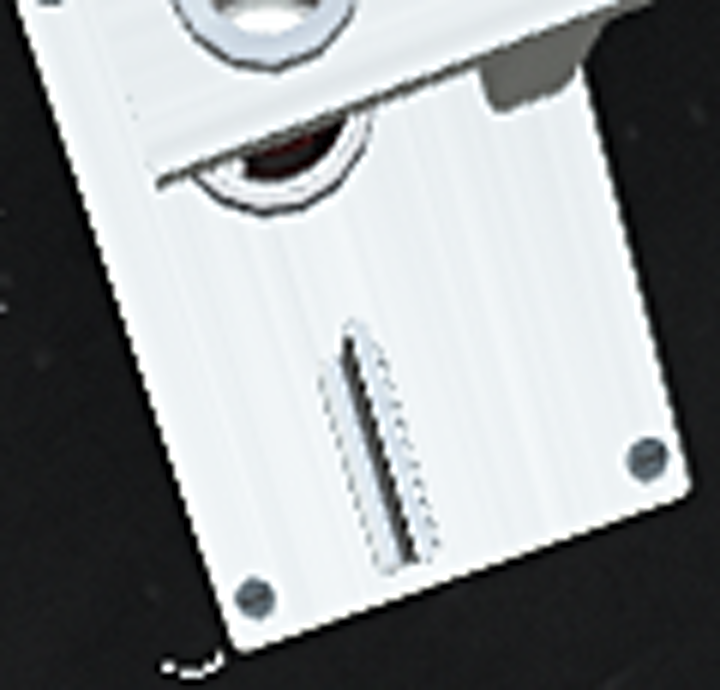

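Emit:
apply_moves(targets=[[[0.49, -0.31, 0.01, 0, 0, -0.59, -1], [0.52, -0.26, 0.01, 0, 0, -0.59, -1], [0.54, -0.22, 0.01, 0, 0, -0.59, -1], [0.55, -0.18, 0.01, 0, 0, -0.59, -1], [0.57, -0.13, 0.01, 0, 0, -0.59, -1], [0.57, -0.08, 0.01, 0, 0, -0.59, -1], [0.58, -0.04, 0.01, 0, 0, -0.59, -1], [0, 0, 0, 0, 0, 0, -1]]])

```text
t: 3.5
position: [0.4765, 0.1751, 0.2813]
eef_rot: [3.137, 0.001, 1.495]
wrist_force: [0.3, -0.4, 0.7]
grip_width: 0.0852
```

```bash
python3 - <<'E'
from h import *
f=ctrl.grab_frame("wrist");cv2.imwrite("pics/w3.png",f["pixels"])
np.save("w3.npy",f,allow_pickle=True)
plan([.475,.21,.28],1.5708,8)
E
```

```text
t 3.55 pos [0.4765 0.1742 0.2813] eul [3.1374e+00 1.2000e-03 1.4935e+00] grip 0.0856 F [-0.6  0.1  0.1]
joints [ 0.19  0.17  0.02  1.41 -0.    1.83]
[0.07, -0.01, 0.0, 0.0, 0.0, -0.07]
[0.07, -0.01, 0.0, 0.0, 0.0, -0.07]
[0.07, -0.01, 0.0, 0.0, 0.0, -0.07]
[0.07, -0.01, 0.0, 0.0, 0.0, -0.07]
[0.07, -0.01, 0.0, 0.0, 0.0, -0.07]
[0.07, -0.01, 0.0, 0.0, 0.0, -0.07]
[0.07, -0.0, 0.0, 0.0, 0.0, -0.07]
[0.07, -0.0, 0.0, 0.0, 0.0, -0.07]
```

View pics/w3.png

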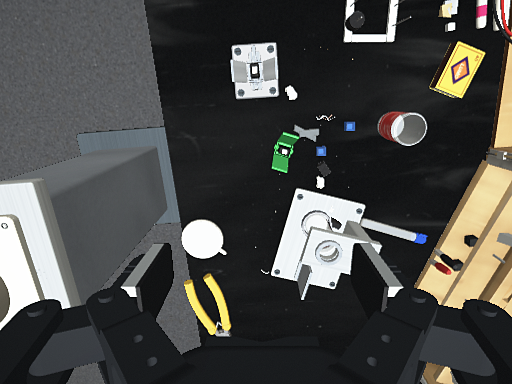

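```bash
python3 - <<'E'
from h import *
f=np.load("w3.npy",allow_pickle=True).item()
crop(f,220,35,295,105,8,"pics/w3c.png")
crop(f,265,180,375,305,5,"pics/w3d.png")
f=np.load("w2.npy",allow_pickle=True).item()
Q=[onz(f,215+u/6-.4,v/6-.4,z) for u,v,z in[(338,335,.06),(356,335,.06),(403,565,.06),(415,560,.06),(237,652,.008),(690,490,.008)]]
for q in Q: print(q.round(4))
d=Q[0]-Q[2];print("tab mid",np.mean(Q[:4],0),"len",np.linalg.norm(d),"yaw",np.arctan2(d[1],d[0])-np.pi/2)
d=Q[5]-Q[4];print("yaw",np.arctan2(d[1],d[0]),np.linalg.norm(d))
E
```

```text
[0.5279 0.0214 0.06  ]
[0.5305 0.0195 0.06  ]
[ 0.5137 -0.0179  0.06  ]
[ 0.516  -0.0185  0.06  ]
[ 0.4773 -0.0119  0.008 ]
[ 0.5744 -0.0442  0.008 ]
tab mid [0.52204238 0.00111636 0.06      ] len 0.041836665803727316 yaw -0.3472676580151972
yaw -0.32105632558691455 0.10231612043342887
```

View pics/w3c.png

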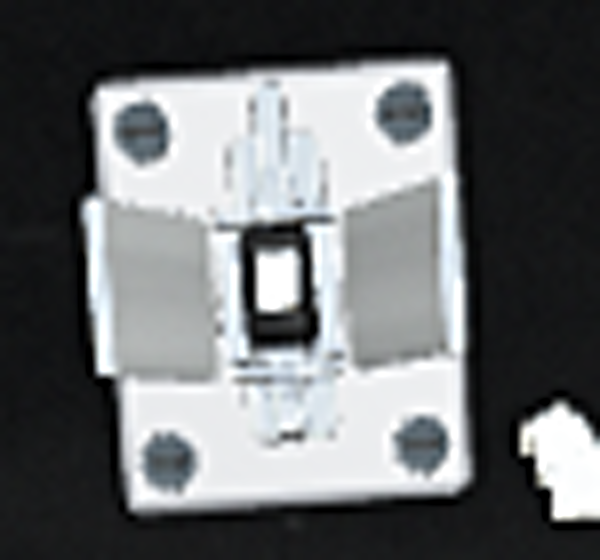

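View pics/w3d.png

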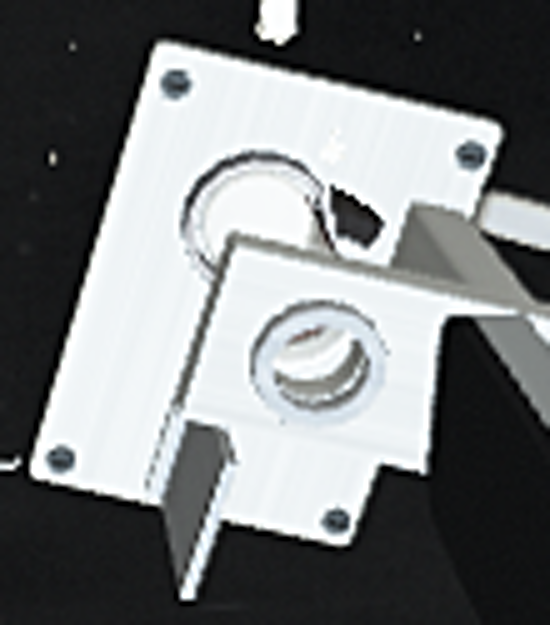

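```bash
python3 - <<'E'
from h import *
f=np.load("w3.npy",allow_pickle=True).item()
g=lambda u,v,z:onz(f,220+u/8-.44,35+v/8-.44,z)
P=np.array([g(u,v,.106) for u,v in[(85,200),(97,373),(465,353),(455,178)]])
print("clip",P.mean(0)); print(P.round(4))
a=(P[2]+P[3]-P[0]-P[1])/2;print("axis angle",np.arctan2(a[1],a[0]),"span",np.linalg.norm(a),[np.arctan2(*d[:2]) for d in(P[1]-P[0],P[2]-P[3])])
B=np.array([g(u,v,.010) for u,v in[(95,85),(452,62),(470,490),(130,512)]])
print("base",B.mean(0),np.linalg.norm(B[1]-B[0]),np.linalg.norm(B[2]-B[1]),np.arctan2(*(B[0]-B[1])[1::-1]),np.arctan2(*(B[3]-B[2])[1::-1]),)
print("pod",g(278,282,.09))
h=lambda u,v,z:onz(f,265+u/5-.4,180+v/5-.4,z)
print("hole",h(319,362,.098))
C=np.array([h(u,v,.008) for u,v in[(158,42),(502,125),(30,475),(355,547)]])
print(C.round(4)); 
c,s=np.cos(-.32),np.sin(-.32)
for q,l in zip(C,[(-42,72),(62,72),(-42,-72),(62,-72)]): l=np.array(l)/1000;print(q[:2]-np.array([c*l[0]-s*l[1],s*l[0]+c*l[1]]))
d=C[0]-C[2];print(np.arctan2(-d[0],d[1]));d=C[1]-C[0];print(np.arctan2(d[1],d[0]))
plan([.4775,.28,.20],1.57,8)
E
```

```text
clip [0.477765   0.27491689 0.106     ]
[[0.4562 0.285  0.106 ]
 [0.4556 0.2658 0.106 ]
 [0.4997 0.2648 0.106 ]
 [0.4997 0.2841 0.106 ]]
axis angle -0.022171718025855394 span 0.043795917436796124 [np.float64(-3.111080592070218), np.float64(3.141016954392375)]
base [0.4780963 0.2806621 0.01     ] 0.054305944532519385 0.06209990750906634 3.1253864261388817 3.1279404533340305
pod [0.47782926 0.27564969 0.09      ]
hole [0.54757353 0.07150507 0.098     ]
[[ 0.5225  0.1246  0.008 ]
 [ 0.619   0.0925  0.008 ]
 [ 0.4776 -0.0104  0.008 ]
 [ 0.5766 -0.0438  0.008 ]]
[0.53969633 0.04299343]
[0.53749566 0.04362004]
[0.5401183  0.04468615]
[0.54042349 0.04404896]
-0.3209273186542892
-0.3209581205733741
t 3.55 pos [0.4765 0.1742 0.2813] eul [3.1374e+00 1.2000e-03 1.4935e+00] grip 0.0856 F [-0.6  0.1  0.1]
joints [ 0.19  0.17  0.02  1.41 -0.    1.83]
[0.22, -0.02, 0.17, 0.0, 0.0, -0.07]
[0.22, -0.01, 0.17, 0.0, 0.0, -0.07]
[0.22, -0.01, 0.17, 0.0, 0.0, -0.07]
[0.22, -0.01, 0.17, 0.0, 0.0, -0.07]
[0.22, -0.01, 0.17, 0.0, 0.0, -0.07]
[0.22, -0.0, 0.17, 0.0, 0.0, -0.07]
[0.22, -0.0, 0.17, 0.0, 0.0, -0.07]
[0.22, -0.0, 0.17, 0.0, 0.0, -0.07]
```

Emit:
apply_moves(targets=[[[0.25, -0.01, 0.3, 0, 0, -0.07, -1], [0.25, -0.01, 0.3, 0, 0, -0.07, -1], [0.25, -0.01, 0.3, 0, 0, -0.07, -1], [0.25, -0.01, 0.3, 0, 0, -0.07, -1], [0.25, -0.01, 0.3, 0, 0, -0.07, -1], [0.25, -0.01, 0.3, 0, 0, -0.07, -1], [0.2, 0, 0.2, 0, 0, 0, -1], [0, 0, 0, 0, 0, 0, -1]]])

```text
t: 4.55
position: [0.4845, 0.2677, 0.1581]
eef_rot: [3.135, 0.004, 1.531]
wrist_force: [0.9, 0.1, -0.8]
grip_width: 0.0857
```

```bash
python3 - <<'E'
from h import *
f=ctrl.grab_frame("wrist");cv2.imwrite("pics/w4.png",f["pixels"])
np.save("w4.npy",f,allow_pickle=True)
plan([.4778,.2755,.082],1.556,4)
E
```

```text
t 4.6 pos [0.4847 0.2675 0.1587] eul [3.1341 0.0039 1.5305] grip 0.0857 F [ 0.7 -0.6 -0.2]
joints [ 0.36  0.3  -0.13  1.14 -0.01  1.97]
[0.03, -0.03, 0.32, 0.01, 0.01, -0.05]
[0.03, -0.03, 0.32, 0.01, 0.01, -0.05]
[0.03, -0.03, 0.32, 0.01, 0.01, -0.05]
[0.03, -0.03, 0.32, 0.01, 0.01, -0.05]
```

View pics/w4.png

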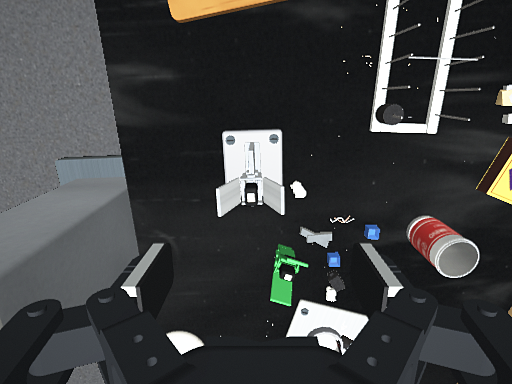

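```bash
python3 - <<'E'
from h import *
f=np.load("w4.npy",allow_pickle=True).item()
crop(f,200,120,305,225,7,"pics/w4c.png")
E
```

```text
(no output)
```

View pics/w4c.png

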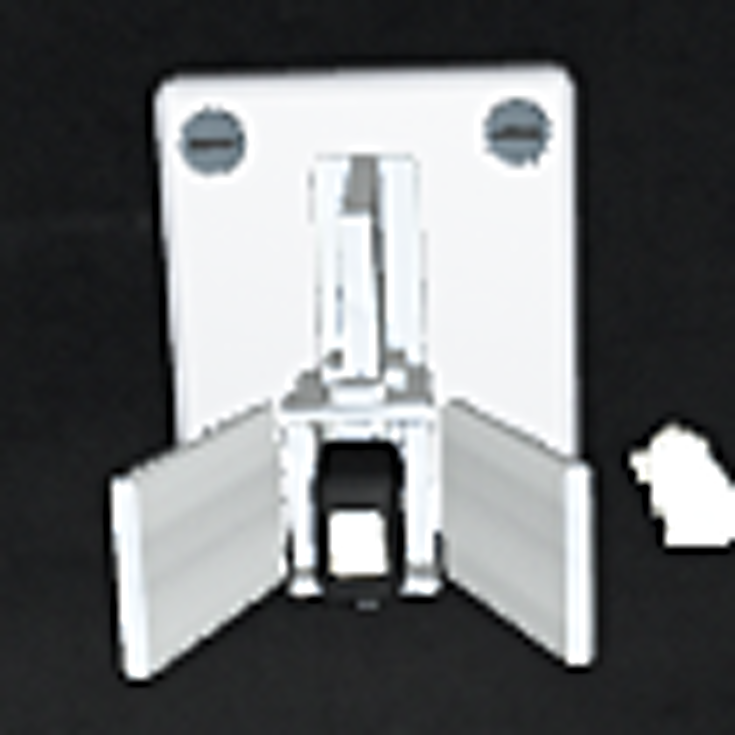

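```bash
python3 - <<'E'
from h import *
f=np.load("w4.npy",allow_pickle=True).item()
P=np.array([onz(f,200+u/7-.43,120+v/7-.43,.106) for u,v in[(113,480),(127,675),(597,660),(590,465)]])
print(P.round(4),P.mean(0));a=(P[2]+P[3]-P[0]-P[1])/2;print(np.arctan2(a[1],a[0]),np.linalg.norm(a))
print(proj(f,ctrl.state()["position"]))
E
```

```text
[[0.4565 0.2873 0.106 ]
 [0.4562 0.2682 0.106 ]
 [0.5003 0.2678 0.106 ]
 [0.5    0.2869 0.106 ]] [0.47827174 0.27751344 0.106     ]
-0.00879337437066018 0.043769667017514675
[[261.52939337 255.18938974]]
```

Emit:
apply_moves(targets=[[[0.08, -0.06, 0.1, 0.02, 0.02, -0.1, -1], [0.07, -0.05, 0.1, 0.02, 0.02, -0.1, -1], [0, 0, 0.4, 0, 0, 0, -1], [0, 0, 0.4, 0, 0, 0, -1], [0, 0, 0.28, 0, 0, 0, -1], [0, 0, 0, 0, 0, 0, -1], [0, 0, 0, 0, 0, 0, -1], [0, 0, 0, 0, 0, 0, -1]]])

```text
t: 5.6
position: [0.4793, 0.2774, 0.0827]
eef_rot: [3.135, -0.005, 1.561]
wrist_force: [-0.2, 0.2, -0.3]
grip_width: 0.0856
```

```bash
python3 - <<'E'
from h import *
f=ctrl.grab_frame("wrist");cv2.imwrite("pics/w5.png",f["pixels"])
f=ctrl.grab_frame("side");crop(f,180,190,340,340,5,"pics/s5.png")
plan([.4778,.2768,.082],1.559,1)
E
```

```text
t 5.7 pos [0.4793 0.2774 0.0827] eul [ 3.1345 -0.0046  1.5614] grip 0.0857 F [-0.9  0.7 -0.1]
joints [ 0.37  0.35 -0.26  0.95  0.    1.95]
[-0.01, -0.03, 0.01, 0.05, -0.03, 0.02]
```

View pics/w5.png

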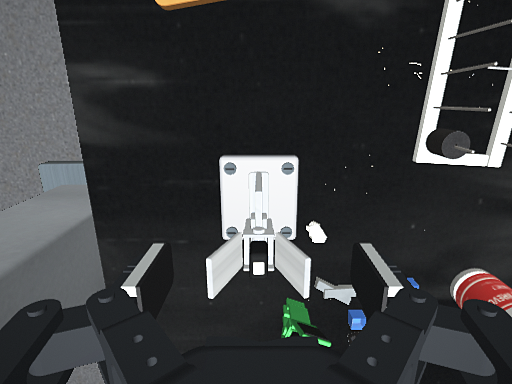

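View pics/s5.png

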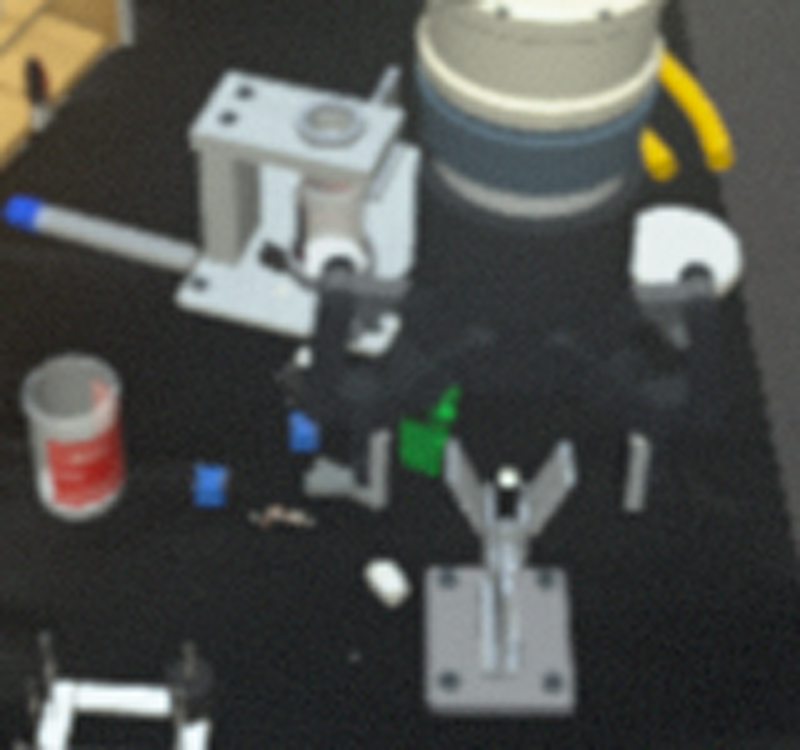

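Emit:
apply_moves(targets=[[[0, -0.02, 0, 0.05, -0.03, 0, 0.2], [0, 0, 0, 0, 0, 0, 0.6], [0, 0, 0, 0, 0, 0, 1], [0, 0, 0, 0, 0, 0, 1], [0, 0, 0, 0, 0, 0, 1], [0, 0, 0, 0, 0, 0, 1], [0, 0, 0, 0, 0, 0, 1], [0, 0, 0, 0, 0, 0, 1]]], grip_force=45)

```text
t: 6.7
position: [0.4781, 0.2775, 0.0831]
eef_rot: [3.142, -0.0, 1.561]
wrist_force: [-0.6, -0.1, -0.4]
grip_width: 0.0191
```

```bash
python3 - <<'E'
from h import *
f=ctrl.grab_frame("wrist");cv2.imwrite("pics/w6.png",f["pixels"])
f=ctrl.grab_frame("side");crop(f,180,190,340,340,5,"pics/s6.png")
plan([.4778,.2768,.182],1.559,4)
E
```

```text
t 6.8 pos [0.4781 0.2775 0.0831] eul [ 3.1415e+00 -4.0000e-04  1.5614e+00] grip 0.0192 F [0.7 0.3 0.2]
joints [ 0.37  0.35 -0.26  0.96  0.    1.95]
[-0.0, -0.0, -0.41, 0.0, -0.0, 0.0]
[-0.0, -0.0, -0.41, 0.0, -0.0, 0.0]
[-0.0, -0.0, -0.41, 0.0, -0.0, 0.0]
[-0.0, -0.0, -0.41, 0.0, -0.0, 0.0]
```

View pics/w6.png

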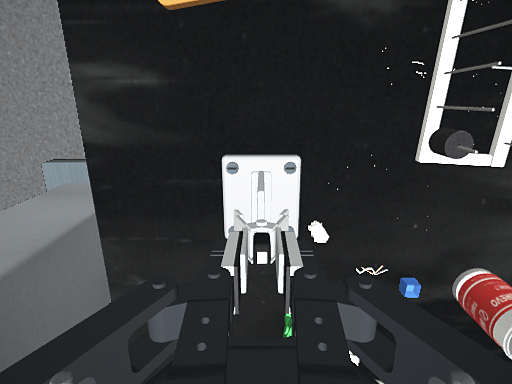

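View pics/s6.png

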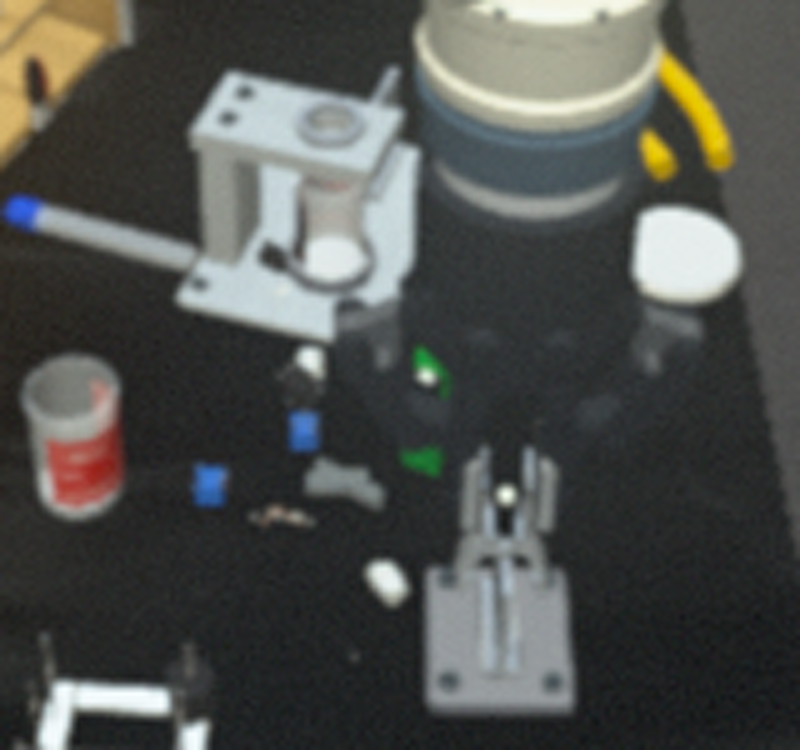

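Emit:
apply_moves(targets=[[[0, 0, -0.1, 0, 0, 0, 1], [0, 0, -0.3, 0, 0, 0, 1], [0, 0, -0.4, 0, 0, 0, 1], [0, 0, -0.5, 0, 0, 0, 1], [0, 0, -0.4, 0, 0, 0, 1], [0, 0, -0.2, 0, 0, 0, 1], [0, 0, 0, 0, 0, 0, 1], [0, 0, 0, 0, 0, 0, 1]]])

```text
t: 7.8
position: [0.4776, 0.2772, 0.2013]
eef_rot: [-3.141, -0.0, 1.561]
wrist_force: [-0.7, -0.1, -0.7]
grip_width: 0.0191
```

```bash
python3 - <<'E'
from h import *
f=ctrl.grab_frame("wrist");cv2.imwrite("pics/w7.png",f["pixels"])
np.save("w7.npy",f,allow_pickle=True)
f=ctrl.grab_frame("side");cv2.imwrite("pics/s7.png",f["pixels"]);np.save("s7.npy",f,allow_pickle=True)
plan([.5255,.0014,.195],1.25,12)
E
```

```text
t 7.9 pos [0.4775 0.2772 0.2012] eul [-3.1405e+00  1.0000e-04  1.5614e+00] grip 0.019 F [ 0.8  0.4 -1. ]
joints [ 0.37  0.28 -0.05  1.24  0.    1.95]
[-0.38, 0.07, 0.01, -0.0, 0.0, 0.19]
[-0.38, 0.08, 0.01, -0.0, 0.0, 0.19]
[-0.38, 0.09, 0.01, -0.0, 0.0, 0.19]
[-0.38, 0.1, 0.01, -0.0, 0.0, 0.19]
[-0.37, 0.11, 0.01, -0.0, 0.0, 0.19]
[-0.37, 0.12, 0.01, -0.0, 0.0, 0.19]
[-0.37, 0.13, 0.01, -0.0, 0.0, 0.19]
[-0.36, 0.14, 0.01, -0.0, 0.0, 0.19]
[-0.36, 0.15, 0.01, -0.0, 0.0, 0.19]
[-0.36, 0.16, 0.01, -0.0, 0.0, 0.19]
[-0.35, 0.17, 0.01, -0.0, 0.0, 0.19]
[-0.35, 0.18, 0.01, -0.0, 0.0, 0.19]
```

View pics/w7.png

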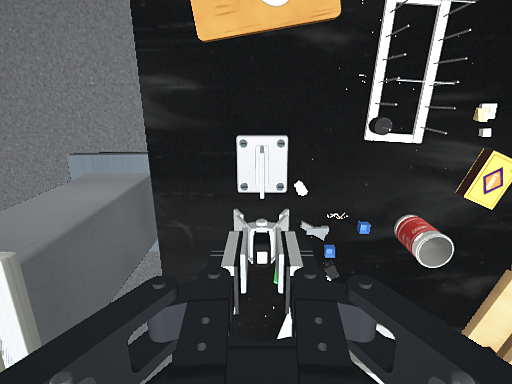

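View pics/s7.png

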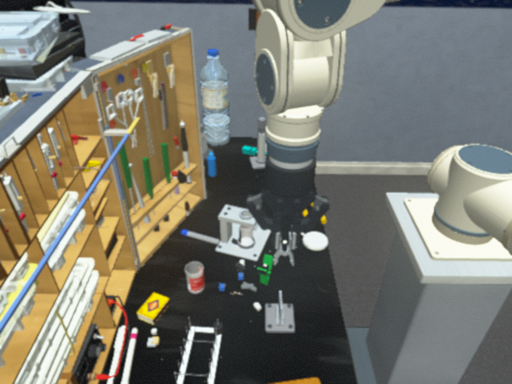

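Emit:
apply_moves(targets=[[[-0.38, 0.07, 0, 0, 0, 0.19, 1], [-0.5, 0.1, 0, 0, 0, 0.26, 1], [-0.54, 0.13, 0, 0, 0, 0.28, 1], [-0.54, 0.15, 0, 0, 0, 0.28, 1], [-0.54, 0.18, 0, 0, 0, 0.28, 1], [-0.54, 0.2, 0, 0, 0, 0.28, 1], [-0.54, 0.23, 0, 0, 0, 0.28, 1], [-0.38, 0.18, 0, 0, 0, 0.2, 1]]])

```text
t: 8.9
position: [0.5173, 0.0247, 0.1949]
eef_rot: [-3.131, 0.004, 1.27]
wrist_force: [0.3, -0.0, -0.2]
grip_width: 0.0193
```

```bash
python3 - <<'E'
from h import *
plan([.5255,.0014,.2],1.25,4)
E
```

```text
t 8.9 pos [0.5173 0.0247 0.1949] eul [-3.1315  0.0042  1.2698] grip 0.0193 F [ 0.3 -0.  -0.2]
joints [-0.11  0.23 -0.13  1.22 -0.    1.76]
[-0.08, 0.06, -0.02, -0.02, 0.01, 0.04]
[-0.08, 0.06, -0.02, -0.02, 0.01, 0.04]
[-0.08, 0.06, -0.02, -0.02, 0.01, 0.04]
[-0.08, 0.06, -0.02, -0.02, 0.01, 0.04]
```

Emit:
apply_moves(targets=[[[-0.09, 0.07, 0.05, -0.02, 0.01, 0.04, 1], [-0.09, 0.07, 0.1, -0.02, 0.01, 0.04, 1], [-0.08, 0.06, 0.15, -0.02, 0.01, 0.04, 1], [-0.06, 0.05, 0.1, -0.02, 0, 0.02, 1], [0, 0, 0.1, 0, 0, 0, 1], [0, 0, 0.05, 0, 0, 0, 1], [0, 0, 0, 0, 0, 0, 1], [0, 0, 0, 0, 0, 0, 1]]])

```text
t: 9.9
position: [0.5252, 0.0019, 0.1577]
eef_rot: [-3.14, -0.0, 1.251]
wrist_force: [-0.1, -0.5, -0.6]
grip_width: 0.019
```

```bash
python3 - <<'E'
from h import *
f=ctrl.grab_frame("wrist");cv2.imwrite("pics/w8.png",f["pixels"]);np.save("w8.npy",f,allow_pickle=True)
f=ctrl.grab_frame("side");crop(f,180,150,310,270,6,"pics/s8.png");np.save("s8.npy",f,allow_pickle=True)
plan([.5255,.0014,.08],1.25,4)
E
```

```text
t 10.0 pos [0.5252 0.0019 0.1577] eul [-3.1401e+00 -1.0000e-04  1.2505e+00] grip 0.019 F [ 0.2 -0.1 -1. ]
joints [-0.16  0.26 -0.2   1.12  0.    1.73]
[-0.0, 0.0, 0.32, -0.0, -0.0, 0.0]
[-0.0, 0.0, 0.32, -0.0, -0.0, 0.0]
[-0.0, 0.0, 0.32, -0.0, -0.0, 0.0]
[-0.0, 0.0, 0.32, -0.0, -0.0, 0.0]
```

View pics/w8.png

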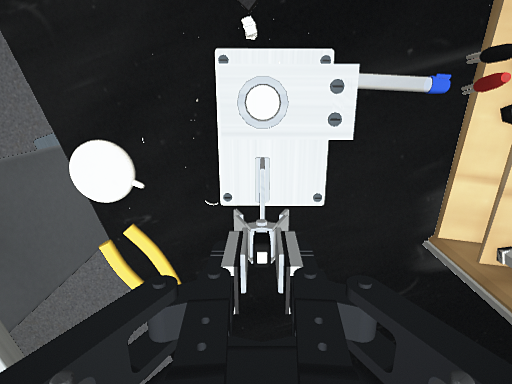

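View pics/s8.png

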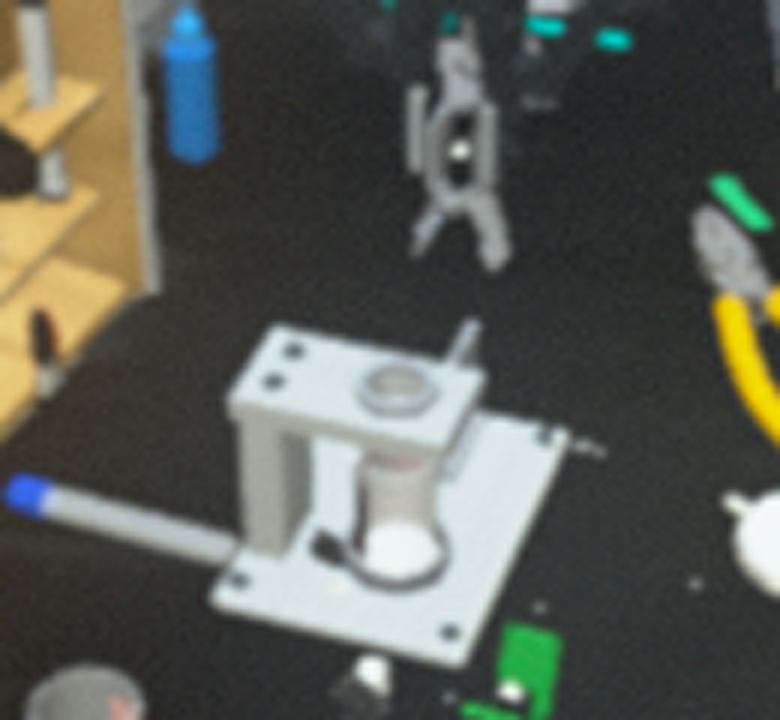

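```bash
python3 - <<'E'
from h import *
f=np.load("w8.npy",allow_pickle=True).item()
print("hole",onz(f,263,102,.098)," expected",(.5482,.0698))
crop(f,205,35,365,215,4,"pics/w8c.png")
for n,p in dict(tabend=[.5255+.022*.3155,.0014+.022*.949,.06],tabmid=[.5255,.0014,.06],hole=[.5482,.0698,.098],c1=[.5394-.042*.949-.072*.3155,.0432+.042*.3155-.072*.949,.008],c2=[.5394-.042*.949+.072*.3155,.0432+.042*.3155+.072*.949,.008]).items(): print(n,proj(f,p).round(1))
E
```

```text
hole [0.54865454 0.06933817 0.098     ]  expected (0.5482, 0.0698)
tabend [[262.1 167.9]]
tabmid [[262.  194.8]]
hole [[262.1 101.5]]
c1 [[219.6 205.6]]
c2 [[213.   46.5]]
```

View pics/w8c.png

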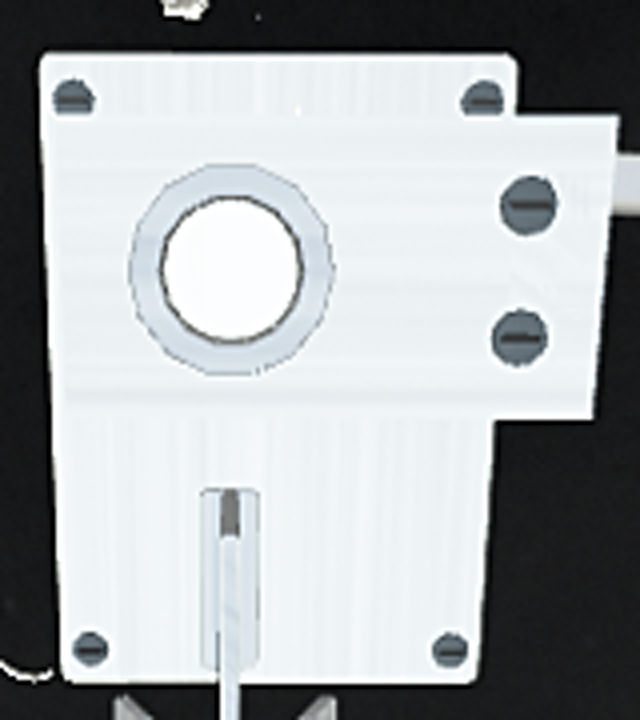

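Emit:
apply_moves(targets=[[[0, 0, 0.1, 0, 0, 0, 1], [0, 0, 0.25, 0, 0, 0, 1], [0, 0, 0.3, 0, 0, 0, 1], [0, 0, 0.25, 0, 0, 0, 1], [0, 0, 0.2, 0, 0, 0, 1], [0, 0, 0.12, 0, 0, 0, 1], [0, 0, 0.06, 0, 0, 0, 1], [0, 0, 0, 0, 0, 0, 1]]])

```text
t: 11.0
position: [0.5252, 0.002, 0.0823]
eef_rot: [3.137, -0.001, 1.251]
wrist_force: [1.0, 0.3, -1.1]
grip_width: 0.0191
```

```bash
python3 - <<'E'
from h import *
f=ctrl.grab_frame("wrist");crop(f,160,30,360,280,3,"pics/w9.png")
f=ctrl.grab_frame("side");crop(f,180,150,310,270,6,"pics/s9.png")
plan([.5255,.0014,.081],1.25,1)
E
```

```text
t 11.1 pos [0.5254 0.002  0.0817] eul [ 3.1372e+00 -9.0000e-04  1.2506e+00] grip 0.0191 F [-2.8  1.1 14.2]
joints [-0.16  0.31 -0.33  0.93  0.    1.73]
[-0.01, 0.0, 0.01, 0.03, -0.01, 0.0]
```

View pics/w9.png

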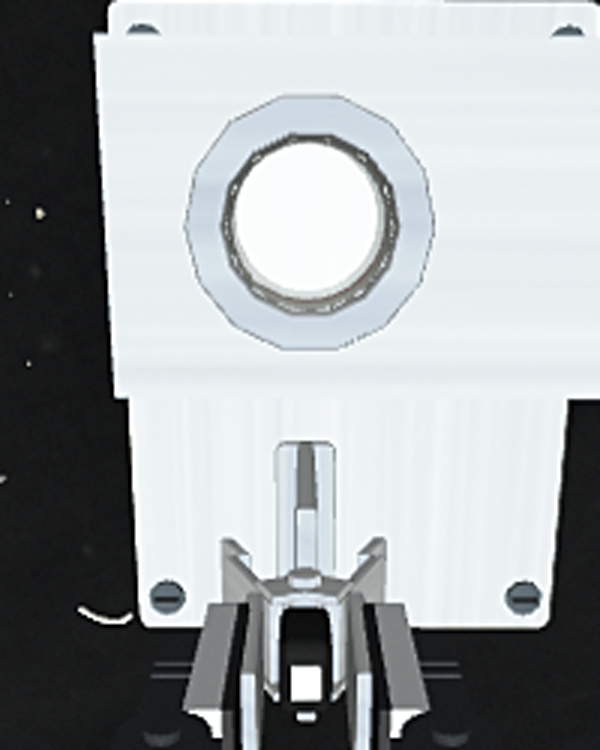

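View pics/s9.png

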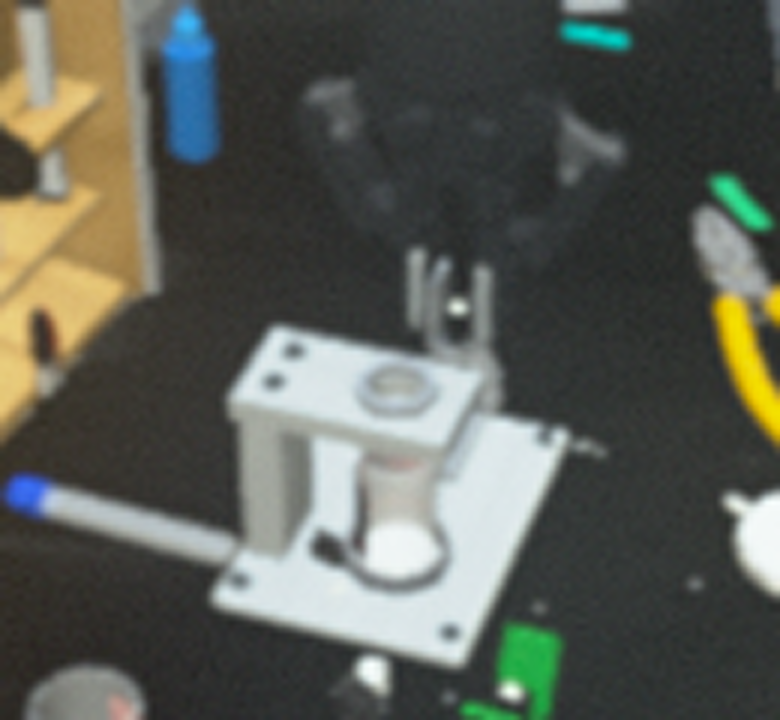

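Emit:
apply_moves(targets=[[[0, 0, -0.06, 0.03, 0, 0, 1], [0, 0, 0, 0, 0, 0, 1], [0, 0, 0, 0, 0, 0, 1], [0, 0, 0, 0, 0, 0, 1], [0, 0, 0, 0, 0, 0, 1], [0, 0, 0, 0, 0, 0, 1], [0, 0, 0, 0, 0, 0, 1], [0, 0, 0, 0, 0, 0, 1]]])

```text
t: 12.1
position: [0.525, 0.002, 0.0838]
eef_rot: [-3.139, -0.0, 1.251]
wrist_force: [-0.6, 0.3, 0.5]
grip_width: 0.0192
```

```bash
python3 - <<'E'
from h import *
plan([.5255,.0014,.085],1.25,1)
E
```

```text
t 12.1 pos [0.525  0.002  0.0838] eul [-3.1392e+00 -5.0000e-04  1.2505e+00] grip 0.0192 F [-0.6  0.3  0.5]
joints [-0.16  0.31 -0.32  0.94  0.    1.73]
[-0.01, 0.01, -0.02, -0.02, -0.0, 0.0]
```

Contact free now; release.

Emit:
apply_moves(targets=[[[0, 0, -0.02, 0, 0, 0, 0.4], [0, 0, 0, 0, 0, 0, 0.2], [0, 0, 0, 0, 0, 0, 0], [0, 0, 0, 0, 0, 0, -0.3], [0, 0, 0, 0, 0, 0, -0.7], [0, 0, 0, 0, 0, 0, -1], [0, 0, 0, 0, 0, 0, -1], [0, 0, 0, 0, 0, 0, -1]]])

```text
t: 13.1
position: [0.5251, 0.002, 0.0853]
eef_rot: [-3.14, -0.001, 1.251]
wrist_force: [-0.4, -0.0, 1.1]
grip_width: 0.0853
```

```bash
python3 - <<'E'
from h import *
f=ctrl.grab_frame("wrist");crop(f,110,50,410,330,2.5,"pics/w10.png")
f=ctrl.grab_frame("side");crop(f,180,150,310,270,6,"pics/s10.png")
plan([.5255,.0014,.26],1.25,8)
E
```

```text
t 13.2 pos [0.5252 0.0019 0.0853] eul [-3.1397e+00 -6.0000e-04  1.2505e+00] grip 0.0851 F [-0.5 -0.1  0.2]
joints [-0.16  0.31 -0.32  0.94  0.    1.73]
[-0.0, 0.0, -0.36, -0.0, -0.0, 0.0]
[-0.0, 0.0, -0.36, -0.0, -0.0, 0.0]
[-0.0, 0.0, -0.36, -0.0, -0.0, 0.0]
[-0.0, 0.0, -0.36, -0.0, -0.0, 0.0]
[-0.0, 0.0, -0.36, -0.0, -0.0, 0.0]
[-0.0, 0.0, -0.36, -0.0, -0.0, 0.0]
[-0.0, 0.0, -0.36, -0.0, -0.0, 0.0]
[-0.0, 0.0, -0.36, -0.0, -0.0, 0.0]
```

View pics/w10.png

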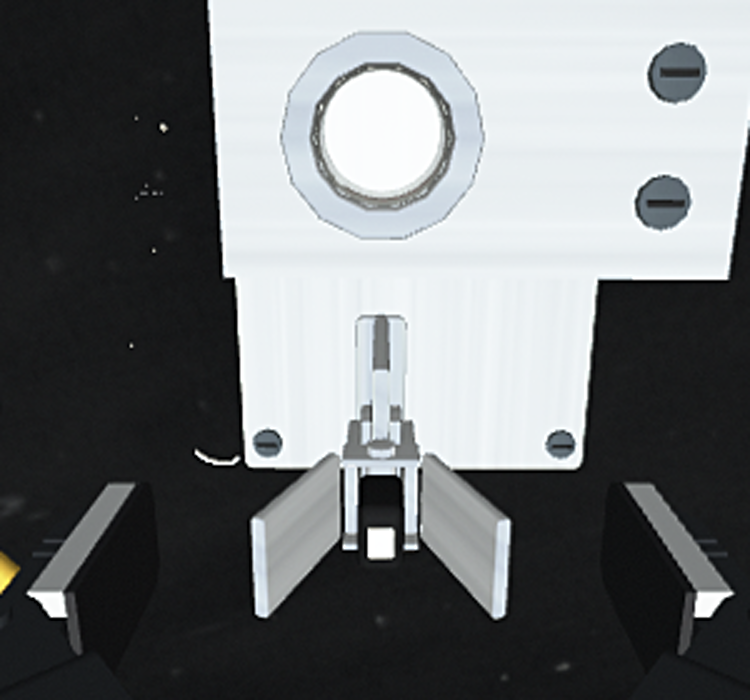

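View pics/s10.png

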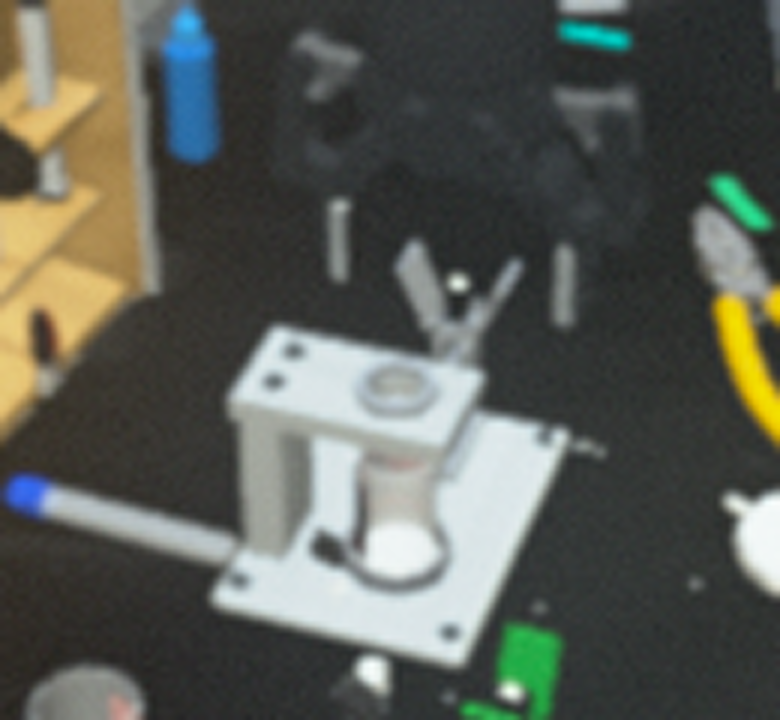

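```bash
python3 - <<'E'
from h import *
f=ctrl.grab_frame("wrist")
px=[(110+u/2.5-.3,50+v/2.5-.3) for u,v in[(250,520),(259,615),(504,617),(511,520)]]
for z in(.095,.1,.106,.11,.114,.118,.122):
    P=np.array([onz(f,u,v,z) for u,v in px]);a=(P[2]+P[3]-P[0]-P[1])/2
    print(z,np.linalg.norm(a),np.linalg.norm(P[1]-P[0]),np.linalg.norm(P[2]-P[3]),P.mean(0).round(4))
s=ctrl.grab_frame("side")
for uvs in [(( 180+458/6-.4,150+283/6-.4),(110+381/2.5-.3,50+543/2.5-.3))]:
    print("pod top",tri(s,uvs[0],f,uvs[1]))
E
```

```text
0.095 0.04737316877641141 0.02036422135252379 0.020785133392578984 [ 0.5236 -0.0046  0.095 ]
0.1 0.04547296962317028 0.019547386060100837 0.01995141477310066 [ 0.5246 -0.0015  0.1   ]
0.106 0.04319273063928088 0.018567183709193323 0.018950952429726657 [0.5259 0.0022 0.106 ]
0.11 0.04167257131668798 0.017913715475255 0.01828397753414402 [0.5267 0.0046 0.11  ]
0.114 0.040152411994095125 0.01726024724131665 0.017617002638561353 [0.5275 0.007  0.114 ]
0.118 0.03863225267150223 0.016606779007378263 0.016950027742978737 [0.5283 0.0095 0.118 ]
0.122 0.03711209334890922 0.01595331077343995 0.016283052847396062 [0.5291 0.0119 0.122 ]
pod top (array([0.52484704, 0.00071065, 0.0954982 ]), np.float64(0.0012166759222744946))
```

```bash
python3 - <<'E'
from h import *
f=np.load("w1.npy",allow_pickle=True).item()
print("turq cap",onz(f,240,207,.148),"tip",onz(f,245,172,0.0))
E
```

```text
turq cap [ 0.42352917 -0.31978933  0.148     ] tip [ 0.42329238 -0.31687644  0.        ]
```

Emit:
apply_moves(targets=[[[0, 0, -0.15, 0, 0, 0, -1], [0, 0, -0.35, 0, 0, 0, -1], [0, 0, -0.6, 0, 0, 0, -1], [0, 0, -0.7, 0, 0, 0, -1], [-0.3, 0, -0.6, 0, 0, 0.4, -1], [-0.6, 0.15, -0.4, 0, 0, 0.6, -1], [-0.8, 0.2, 0, 0, 0, 0.6, -1], [-0.8, 0.2, 0, 0, 0, 0.6, -1]]])

```text
t: 14.3
position: [0.489, -0.1488, 0.2637]
eef_rot: [3.139, -0.001, 0.941]
wrist_force: [0.2, -0.9, -0.0]
grip_width: 0.0856
```

```bash
python3 - <<'E'
from h import *
plan([.47,-.335,.25],.75,8)
E
```

```text
t 14.3 pos [ 0.489  -0.1488  0.2637] eul [ 3.1394e+00 -7.0000e-04  9.4080e-01] grip 0.0856 F [ 0.2 -0.9 -0. ]
joints [-0.46  0.18 -0.02  1.37  0.    1.74]
[-0.34, 0.2, 0.03, 0.0, -0.0, 0.17]
[-0.33, 0.2, 0.03, 0.0, -0.0, 0.17]
[-0.33, 0.21, 0.03, 0.0, -0.0, 0.17]
[-0.32, 0.22, 0.03, 0.0, -0.0, 0.17]
[-0.32, 0.23, 0.03, 0.0, -0.0, 0.17]
[-0.31, 0.24, 0.03, 0.0, -0.0, 0.17]
[-0.31, 0.24, 0.03, 0.0, -0.0, 0.17]
[-0.3, 0.25, 0.03, 0.0, -0.0, 0.17]
```

Emit:
apply_moves(targets=[[[-0.36, 0.17, 0.03, 0, 0, 0.2, -1], [-0.36, 0.18, 0.03, 0, 0, 0.2, -1], [-0.36, 0.19, 0.03, 0, 0, 0.2, -1], [-0.34, 0.2, 0.05, 0, 0, 0.2, -1], [-0.34, 0.2, 0.05, 0, 0, 0.2, -1], [-0.33, 0.2, 0.05, 0, 0, 0.2, -1], [-0.2, 0.15, 0.05, 0, 0, 0.17, -1], [0, 0, 0, 0, 0, 0, -1]]])

```text
t: 15.3
position: [0.4546, -0.3115, 0.2514]
eef_rot: [3.135, -0.002, 0.737]
wrist_force: [0.2, 0.1, -0.6]
grip_width: 0.0854
```

```bash
python3 - <<'E'
from h import *
f=ctrl.grab_frame("wrist");cv2.imwrite("pics/w11.png",f["pixels"]);np.save("w11.npy",f,allow_pickle=True)
plan([.5097,-.3097,.18],.75,4)
E
```

```text
t 15.35 pos [ 0.4547 -0.311   0.2516] eul [ 3.1344e+00 -2.3000e-03  7.3740e-01] grip 0.085 F [ 0.8  0.8 -0.2]
joints [-0.75  0.25  0.04  1.35  0.    1.65]
[0.17, 0.15, 0.3, 0.01, -0.0, -0.02]
[0.17, 0.15, 0.3, 0.01, -0.0, -0.02]
[0.17, 0.15, 0.3, 0.01, -0.0, -0.02]
[0.17, 0.15, 0.3, 0.01, -0.0, -0.02]
```

View pics/w11.png

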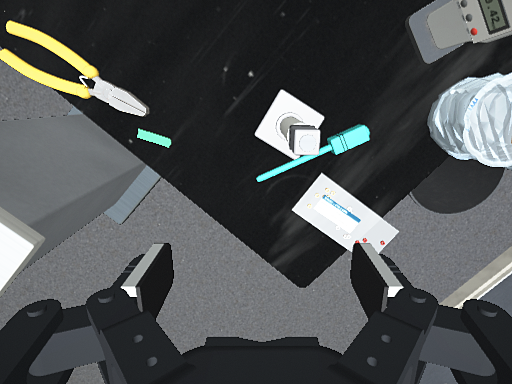

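```bash
python3 - <<'E'
from h import *
f=np.load("w11.npy",allow_pickle=True).item()
crop(f,245,80,380,190,6,"pics/w11c.png")
E
```

```text
(no output)
```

View pics/w11c.png

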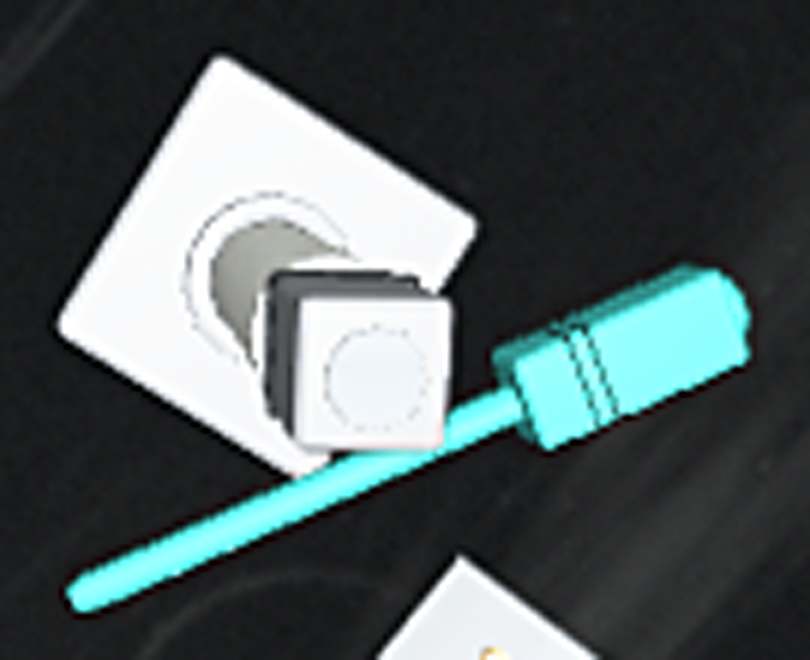

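```bash
python3 - <<'E'
from h import *
f=np.load("w11.npy",allow_pickle=True).item()
g=lambda u,v,z:onz(f,245+u/6-.42,80+v/6-.42,z)
P=np.array([g(u,v,.155) for u,v in[(302,296),(453,297),(443,450),(295,440)]])
print(P.mean(0),[np.linalg.norm(P[(i+1)%4]-P[i]).round(4) for i in range(4)],[(np.arctan2(*(P[(i+1)%4]-P[i])[1::-1])%(np.pi/2)).round(3) for i in range(4)])
print("cap circle",g(377,378,.158))
B=np.array([g(u,v,.01) for u,v in[(220,55),(478,225),(58,322),(305,478)]]);print("base",B.mean(0))
E
```

```text
[ 0.50978781 -0.30902593  0.155     ] [np.float64(0.0188), np.float64(0.0192), np.float64(0.019), np.float64(0.0181)] [np.float64(0.73), np.float64(0.726), np.float64(0.668), np.float64(0.719)]
cap circle [ 0.50952464 -0.30931319  0.158     ]
base [ 0.50979407 -0.30872851  0.01      ]
```

Emit:
apply_moves(targets=[[[0.12, 0.1, 0.1, 0, 0, 0, -1], [0.15, 0.13, 0.2, 0, 0, 0, -1], [0.15, 0.13, 0.25, 0.02, 0, 0, -1], [0.15, 0.13, 0.25, 0.02, 0, 0, -1], [0.1, 0.08, 0.2, 0, 0, 0, -1], [0.03, 0.02, 0.1, 0, 0, 0, -1], [0, 0, 0, 0, 0, 0, -1], [0, 0, 0, 0, 0, 0, -1]]])

```text
t: 16.35
position: [0.5148, -0.306, 0.1803]
eef_rot: [-3.141, -0.002, 0.742]
wrist_force: [0.1, -0.9, 0.0]
grip_width: 0.085
```

```bash
python3 - <<'E'
from h import *
f=ctrl.grab_frame("wrist");cv2.imwrite("pics/w12.png",f["pixels"]);np.save("w12.npy",f,allow_pickle=True)
plan([.5097,-.309,.124],.73,4)
E
```

```text
t 16.4 pos [ 0.5148 -0.3061  0.1804] eul [-3.141e+00 -2.400e-03  7.414e-01] grip 0.0855 F [ 0.3 -0.5 -0.7]
joints [-0.68  0.36  0.02  1.23  0.    1.72]
[-0.02, -0.01, 0.23, -0.0, -0.0, 0.02]
[-0.02, -0.01, 0.23, -0.0, -0.0, 0.02]
[-0.02, -0.01, 0.23, -0.0, -0.0, 0.02]
[-0.02, -0.01, 0.23, -0.0, -0.0, 0.02]
```

View pics/w12.png

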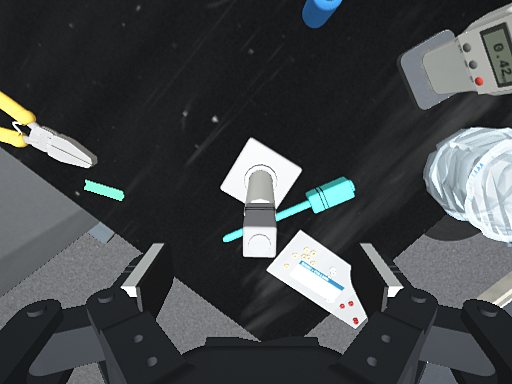

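Emit:
apply_moves(targets=[[[-0.05, -0.02, 0.05, 0, 0, 0.04, -1], [-0.04, -0.01, 0.1, 0, 0, 0.04, -1], [0, 0, 0.2, 0, 0, 0, -1], [0, 0, 0.25, 0, 0, 0, -1], [0, 0, 0.2, 0, 0, 0, -1], [0, 0, 0.1, 0, 0, 0, -1], [0, 0, 0.04, 0, 0, 0, -1], [0, 0, 0, 0, 0, 0, -1]]])

```text
t: 17.4
position: [0.5087, -0.3087, 0.1202]
eef_rot: [-3.141, -0.002, 0.729]
wrist_force: [0.7, 0.6, 0.5]
grip_width: 0.0852
```

```bash
python3 - <<'E'
from h import *
f=ctrl.grab_frame("wrist");crop(f,110,120,410,384,2.5,"pics/w13.png")
f=ctrl.grab_frame("side");crop(f,200,80,330,190,6,"pics/s13.png")
plan([.5097,-.309,.124],.73,1)
E
```

```text
t 17.5 pos [ 0.5088 -0.3088  0.1205] eul [ 3.1414e+00 -2.5000e-03  7.2870e-01] grip 0.0854 F [1.1 0.4 0.5]
joints [-0.69  0.39 -0.09  1.09  0.    1.73]
[0.01, 0.01, -0.06, 0.0, -0.02, -0.01]
```

View pics/w13.png

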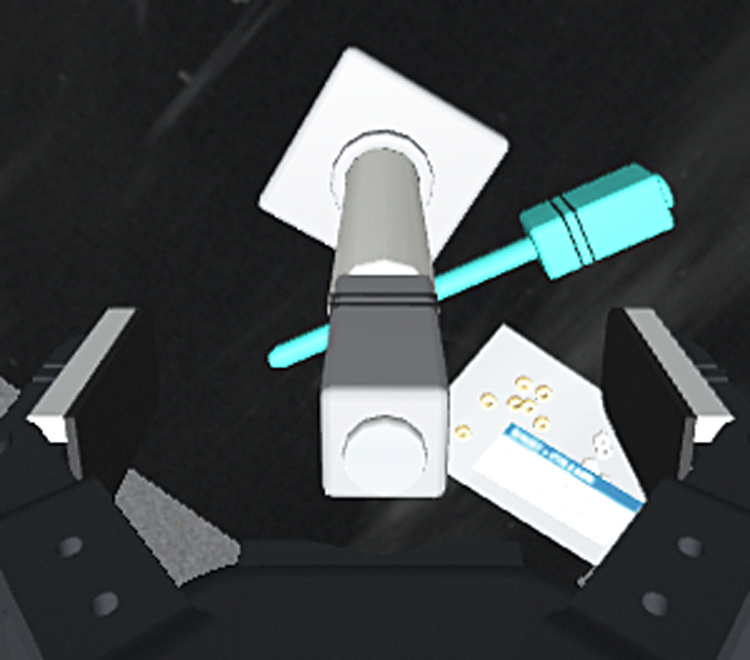

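View pics/s13.png

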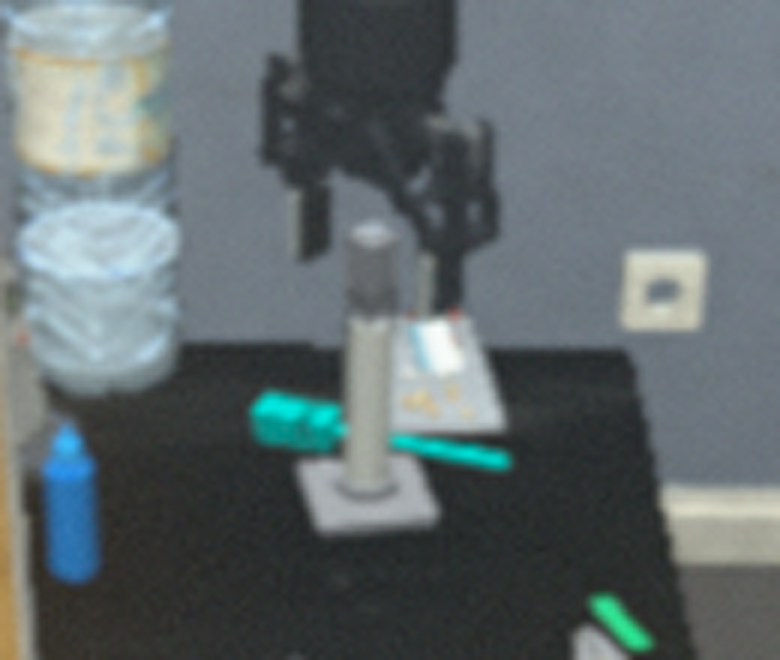

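Emit:
apply_moves(targets=[[[0.01, 0.01, -0.06, 0, -0.01, 0, -1], [0, 0, 0, 0, 0, 0, 0.2], [0, 0, 0, 0, 0, 0, 0.4], [0, 0, 0, 0, 0, 0, 0.6], [0, 0, 0, 0, 0, 0, 1], [0, 0, 0, 0, 0, 0, 1], [0, 0, 0, 0, 0, 0, 1], [0, 0, 0, 0, 0, 0, 1]]], grip_force=60)

```text
t: 18.5
position: [0.5101, -0.3092, 0.1256]
eef_rot: [3.139, -0.001, 0.729]
wrist_force: [-0.1, -0.3, 1.5]
grip_width: 0.0194
```

```bash
python3 - <<'E'
from h import *
f=ctrl.grab_frame("wrist");crop(f,110,120,410,384,2.5,"pics/w14.png")
f=ctrl.grab_frame("side");crop(f,200,80,330,190,6,"pics/s14.png")
plan([.5097,-.309,.254],.73,6)
E
```

```text
t 18.6 pos [ 0.5101 -0.3092  0.1256] eul [ 3.1394e+00 -1.3000e-03  7.2870e-01] grip 0.0196 F [-0.   0.4  0.4]
joints [-0.69  0.39 -0.08  1.1   0.    1.73]
[-0.0, -0.0, -0.36, 0.0, -0.0, -0.0]
[-0.0, -0.0, -0.36, 0.0, -0.0, -0.0]
[-0.0, -0.0, -0.36, 0.0, -0.0, -0.0]
[-0.0, -0.0, -0.36, 0.0, -0.0, -0.0]
[-0.0, -0.0, -0.36, 0.0, -0.0, -0.0]
[-0.0, -0.0, -0.36, 0.0, -0.0, -0.0]
```

View pics/w14.png

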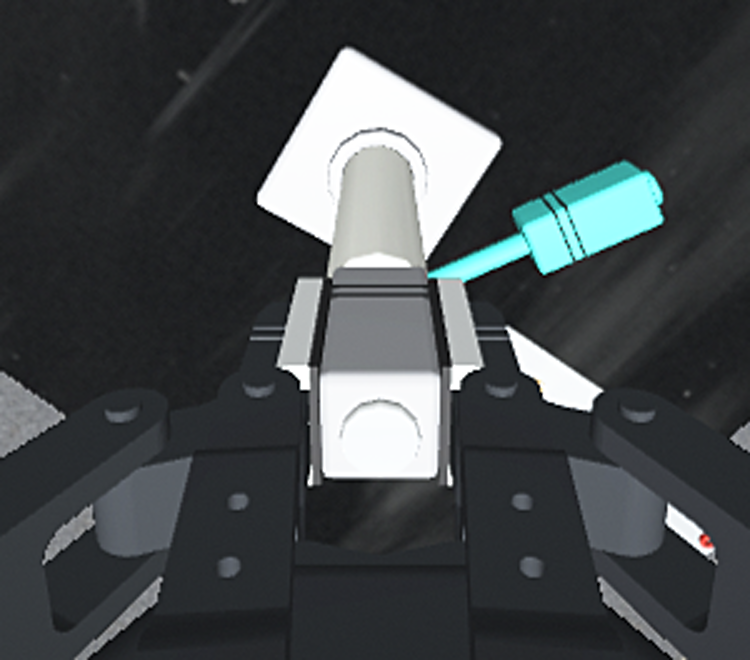

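View pics/s14.png

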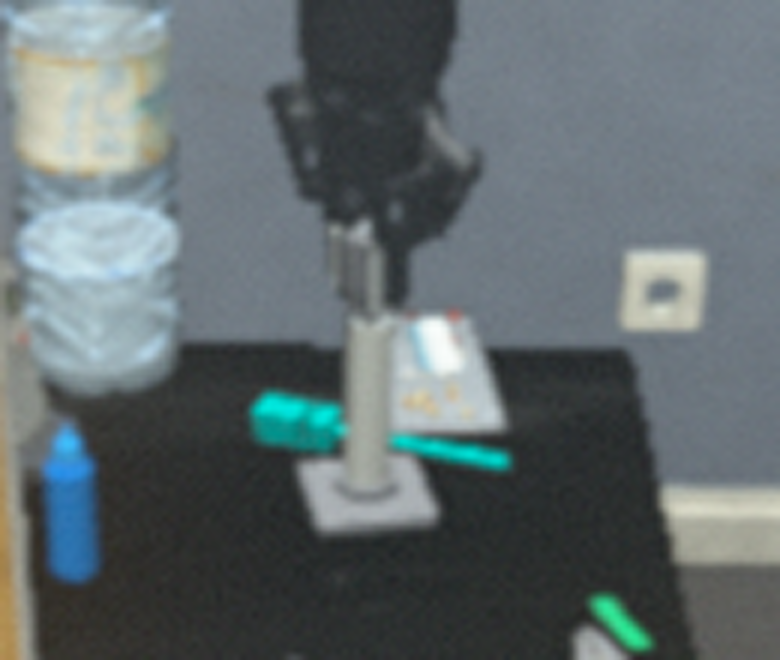

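Emit:
apply_moves(targets=[[[0, 0, -0.1, 0, 0, 0, 1], [0, 0, -0.25, 0, 0, 0, 1], [0, 0, -0.35, 0, 0, 0, 1], [0, 0, -0.4, 0, 0, 0, 1], [0, 0, -0.4, 0, 0, 0, 1], [0, 0, -0.4, 0, 0, 0, 1], [0, 0, -0.3, 0, 0, 0, 1], [0, 0, -0.1, 0, 0, 0, 1]]])

```text
t: 19.6
position: [0.5095, -0.3088, 0.2743]
eef_rot: [3.136, -0.002, 0.729]
wrist_force: [-0.3, -0.6, -0.7]
grip_width: 0.0189
```

```bash
python3 - <<'E'
from h import *
f=ctrl.grab_frame("wrist");cv2.imwrite("pics/w15.png",f["pixels"])
f=ctrl.grab_frame("side");crop(f,200,40,330,190,5,"pics/s15.png");np.save("s15.npy",f,allow_pickle=True)
plan([.5484,.0696,.268],.80,12)
E
```

```text
t 19.7 pos [ 0.5094 -0.3087  0.2734] eul [ 3.1368e+00 -1.6000e-03  7.2870e-01] grip 0.019 F [ 0.6  0.1 -1.5]
joints [-0.69  0.33  0.21  1.44  0.    1.73]
[0.39, -0.36, 0.01, 0.0, -0.0, -0.04]
[0.39, -0.35, 0.01, 0.0, -0.0, -0.04]
[0.39, -0.35, 0.01, 0.0, -0.0, -0.04]
[0.4, -0.35, 0.01, 0.0, -0.0, -0.04]
[0.4, -0.35, 0.01, 0.0, -0.0, -0.04]
[0.4, -0.34, 0.01, 0.0, -0.0, -0.04]
[0.4, -0.34, 0.01, 0.0, -0.0, -0.04]
[0.4, -0.34, 0.01, 0.0, -0.0, -0.04]
[0.41, -0.34, 0.01, 0.0, -0.0, -0.04]
[0.41, -0.33, 0.01, 0.0, -0.0, -0.04]
[0.41, -0.33, 0.01, 0.0, -0.0, -0.04]
[0.41, -0.33, 0.01, 0.0, -0.0, -0.04]
```

View pics/w15.png

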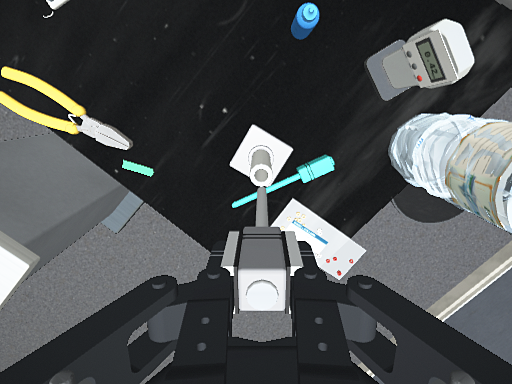

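View pics/s15.png

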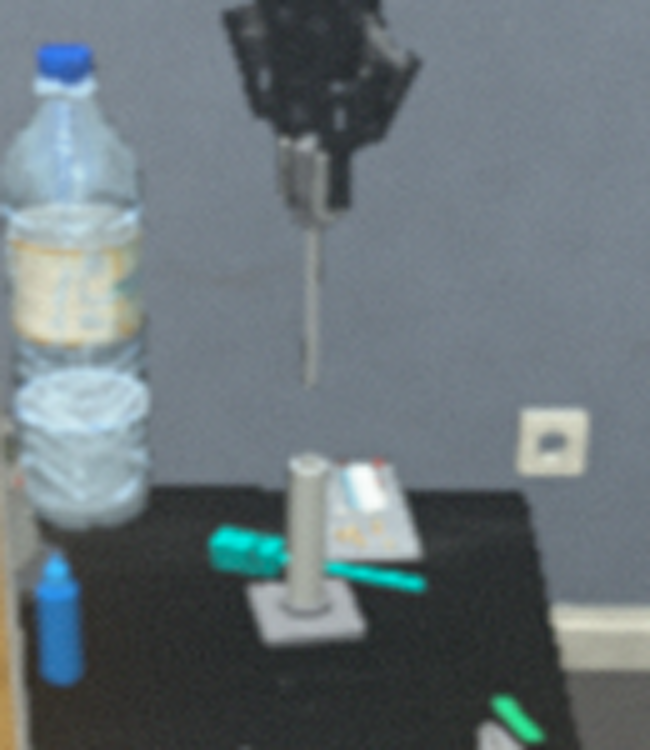

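Emit:
apply_moves(targets=[[[0.2, -0.18, 0, 0, 0, 0, 1], [0.35, -0.32, 0, 0, 0, -0.05, 1], [0.45, -0.4, 0, 0, 0, -0.06, 1], [0.5, -0.44, 0, 0, 0, -0.06, 1], [0.5, -0.44, 0, 0, 0, -0.06, 1], [0.5, -0.44, 0, 0, 0, -0.06, 1], [0.5, -0.44, 0, 0, 0, -0.06, 1], [0.4, -0.35, 0, 0, 0, -0.06, 1]]])

```text
t: 20.7
position: [0.5319, -0.0236, 0.2668]
eef_rot: [-3.135, 0.001, 0.786]
wrist_force: [0.1, -0.7, -0.2]
grip_width: 0.0195
```

```bash
python3 - <<'E'
from h import *
plan([.5484,.0696,.268],.78,4)
E
```

```text
t 20.7 pos [ 0.5319 -0.0236  0.2668] eul [-3.1347e+00  1.2000e-03  7.8570e-01] grip 0.0195 F [ 0.1 -0.7 -0.2]
joints [-0.2   0.23  0.05  1.4   0.    2.15]
[0.32, -0.23, -0.0, -0.01, 0.0, 0.01]
[0.32, -0.23, -0.0, -0.01, 0.0, 0.01]
[0.32, -0.23, -0.0, -0.01, 0.0, 0.01]
[0.32, -0.23, -0.0, -0.01, 0.0, 0.01]
```

Emit:
apply_moves(targets=[[[0.35, -0.25, 0, -0.01, 0, 0, 1], [0.35, -0.25, 0, -0.01, 0, 0, 1], [0.28, -0.21, 0, -0.01, 0, 0, 1], [0.18, -0.13, 0, 0, 0, 0, 1], [0.06, -0.04, 0, 0, 0, 0, 1], [0, 0, 0, 0, 0, 0, 1], [0, 0, 0, 0, 0, 0, 1], [0, 0, 0, 0, 0, 0, 1]]])

```text
t: 21.7
position: [0.5423, 0.0737, 0.2637]
eef_rot: [-3.134, 0.005, 0.79]
wrist_force: [0.8, 1.2, -0.7]
grip_width: 0.0192
```

```bash
python3 - <<'E'
from h import *
plan([.5484,.0696,.268],.78,1)
f=ctrl.grab_frame("wrist");cv2.imwrite("pics/w16.png",f["pixels"]);np.save("w16.npy",f,allow_pickle=True)
f=ctrl.grab_frame("side");crop(f,190,90,310,270,4,"pics/s16.png");np.save("s16.npy",f,allow_pickle=True)
f=ctrl.grab_frame("top");crop(f,180,80,300,220,5,"pics/t16.png");np.save("t16.npy",f,allow_pickle=True)
E
```

```text
t 21.7 pos [0.5423 0.0737 0.2637] eul [-3.1336  0.0052  0.7904] grip 0.0192 F [ 0.8  1.2 -0.7]
joints [-0.02  0.25  0.08  1.4   0.    2.33]
[0.02, 0.12, -0.07, -0.06, 0.04, 0.07]
```

View pics/w16.png

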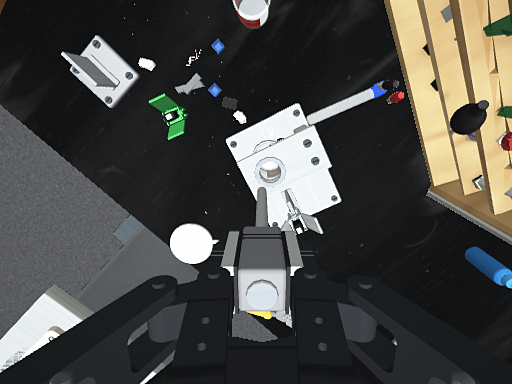

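View pics/s16.png

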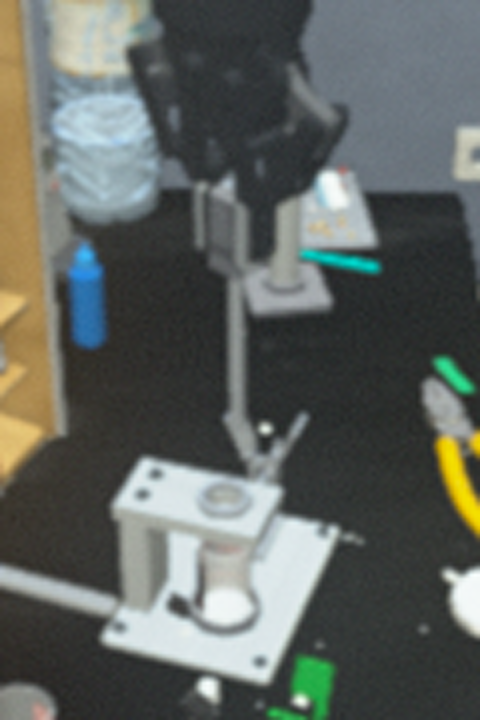

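View pics/t16.png

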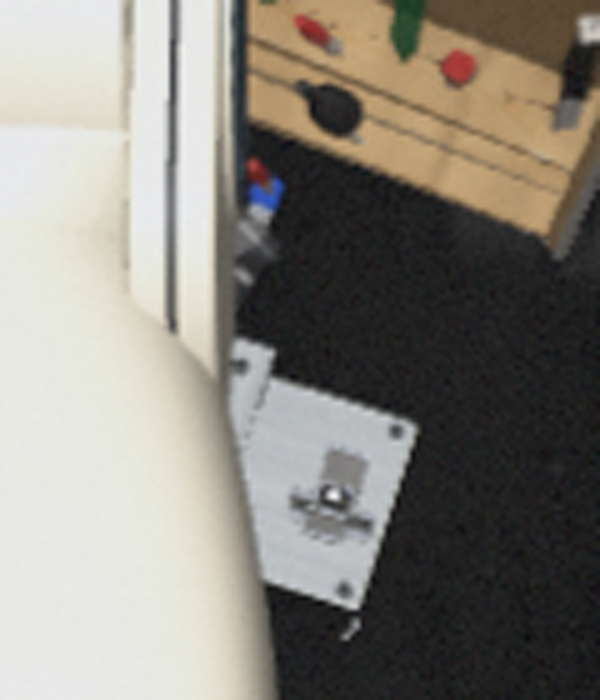

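```bash
python3 - <<'E'
from h import *
w=np.load("w16.npy",allow_pickle=True).item();s=np.load("s16.npy",allow_pickle=True).item()
st=ctrl.state();R=rotm(st["eef_rot"]);p=st["position"]
tip=p+R.apply([0,0,.1156]);neck=p+R.apply([0,0,.0156])
print("tip",tip,"wrist",proj(w,tip),proj(w,neck),"side",proj(s,tip),proj(s,neck))
crop(w,225,130,325,250,6,"pics/w16c.png");crop(s,220,130,280,215,8,"pics/s16c.png")
E
```

```text
tip [0.54125033 0.07411731 0.14807669] wrist [[261.02752214 187.9478296 ]] [[260.66321075 240.26066476]] side [[248.39080907 197.13242862]] [[248.00637464 157.40563867]]
```

View pics/w16c.png

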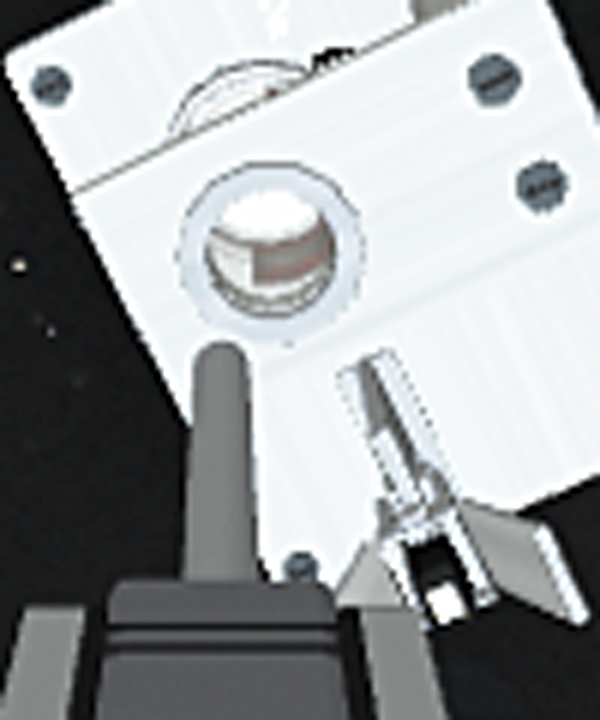

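View pics/s16c.png

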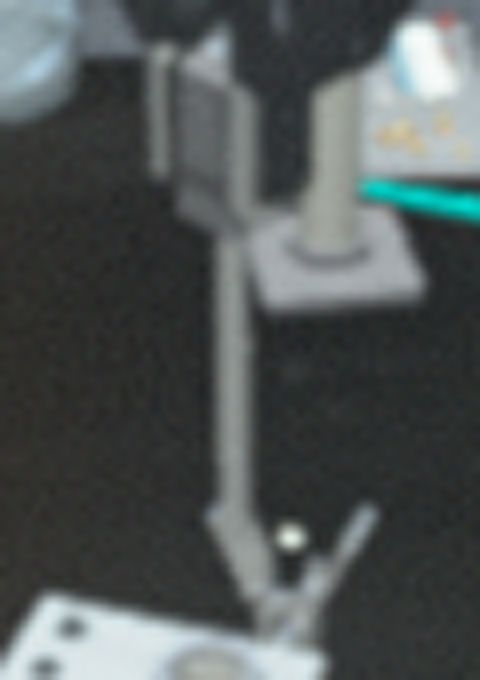

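```bash
python3 - <<'E'
from h import *
w=np.load("w16.npy",allow_pickle=True).item()
print("hole",onz(w,225+271/6-.42,130+251/6-.42,.098))
plan([.5482,.0697,.245],.785,1)
E
```

```text
hole [0.54884307 0.06997037 0.098     ]
t 21.85 pos [0.5423 0.0739 0.2637] eul [-3.1336  0.0051  0.7906] grip 0.0194 F [-0.3 -0.1 -0.8]
joints [-0.02  0.25  0.08  1.4   0.    2.33]
[0.02, 0.12, 0.31, -0.06, 0.04, 0.04]
```

Emit:
apply_moves(targets=[[[0.01, 0.05, 0.05, -0.03, 0.02, 0.02, 1], [0.01, 0.05, 0.1, -0.03, 0.02, 0.02, 1], [0, 0.02, 0.1, 0, 0, 0, 1], [0, 0, 0.1, 0, 0, 0, 1], [0, 0, 0.06, 0, 0, 0, 1], [0, 0, 0, 0, 0, 0, 1], [0, 0, 0, 0, 0, 0, 1], [0, 0, 0, 0, 0, 0, 1]]])

```text
t: 22.85
position: [0.5486, 0.0691, 0.237]
eef_rot: [3.141, -0.0, 0.784]
wrist_force: [0.4, 0.3, -1.1]
grip_width: 0.0195
```

```bash
python3 - <<'E'
from h import *
w=ctrl.grab_frame("wrist");np.save("w17.npy",w,allow_pickle=True);crop(w,225,130,325,250,6,"pics/w17c.png")
plan([.5485,.0697,.235],.785,1)
st=ctrl.state();R=rotm(st["eef_rot"]);p=st["position"]
tip=p+R.apply([0,0,.1156]);print("tip",tip,(proj(w,tip)-[225,130])*6, (proj(w,[.5485,.0697,.098])-[225,130])*6)
E
```

```text
t 22.9 pos [0.5486 0.0691 0.237 ] eul [ 3.1409e+00 -5.0000e-04  7.8420e-01] grip 0.0193 F [ 0.2  0.4 -0.5]
joints [-0.03  0.26  0.02  1.33 -0.    2.33]
[0.01, -0.01, 0.03, 0.0, -0.0, -0.01]
tip [0.54868705 0.06909864 0.1213989 ] [[216.96538896 348.59138729]] [[213.50277184 303.98580805]]
```

View pics/w17c.png

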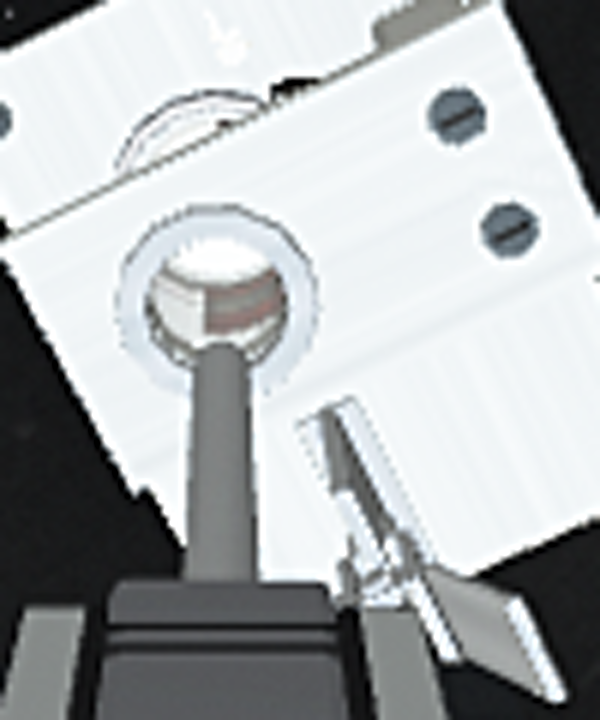

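```bash
python3 - <<'E'
from h import *
w=np.load("w17.npy",allow_pickle=True).item()
st=ctrl.state();R=rotm(st["eef_rot"]);p=np.array(st["position"])
P=lambda x,y,z:((proj(w,p+R.apply([x,y,.1156-z]))-[225,130])*6).round(0).tolist()[0]
print("front low edge",P(.01,-.01,.1),P(.01,.01,.1)," front top",P(.01,-.01,.145),P(.01,.01,.145),"back top",P(-.01,-.01,.145))
print("tip disc front",P(.004,0,0),"L/R",P(0,-.004,0),P(0,.004,0))
print("rod at neck L/R",P(0,-.004,.1),P(0,.004,.1))
crop(w,205,210,325,310,6,"pics/w17d.png")
print("offset for crop d: add",(225-205)*6,(130-210)*6)
E
```

```text
front low edge [102.0, 560.0] [328.0, 560.0]  front top [60.0, 833.0] [367.0, 833.0] back top [67.0, 1091.0]
tip disc front [217.0, 322.0] L/R [189.0, 349.0] [245.0, 349.0]
rod at neck L/R [171.0, 663.0] [260.0, 663.0]
offset for crop d: add 120 -480
```

View pics/w17d.png

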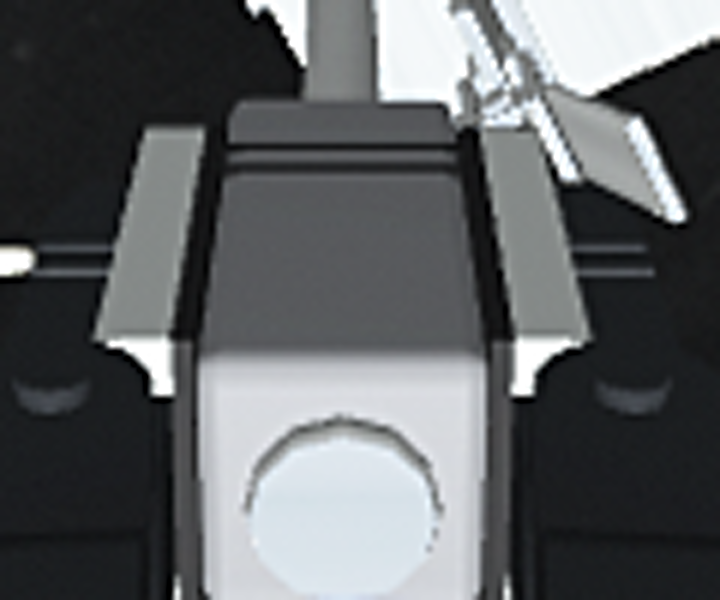

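```bash
cat > rod.py <<'E'
from h import *
from scipy.spatial.transform import Rotation as Ro
def rodline(zs=np.arange(.045,.10,.004)):
    fr=[ctrl.grab_frame("side") for _ in range(3)]
    s=fr[0];im=np.mean([cv2.cvtColor(f["pixels"],cv2.COLOR_BGR2GRAY).astype(float) for f in fr],0)
    st=ctrl.state();R=rotm(st["eef_rot"]);p=np.array(st["position"])
    U=[];V=[];Z=[]
    for z in zs:
        u,v=proj(s,p+[0,0,-.1156+z])[0]
        r=int(round(v)); c=np.arange(int(u)-6,int(u)+9); a=im[r,c]; a=np.clip(a-np.percentile(a,35)-10,0,None)
        if a.sum()<20: continue
        pu=proj(s,p+[0,0,-.1156+z])[0,0]
        U.append((a*c).sum()/a.sum()-pu);Z.append(z)
    k=np.polyfit(Z,U,1);mm=np.linalg.norm(p-(-s["world_to_cam"][:3,:3].T@s["world_to_cam"][:3,3]))/s["fx"]
    print("pixel dev",np.round(U,2)); print("x tilt (axis up, rad, +x = top toward +x):",-k[0]*mm,"offset x mm at z=.07",-np.polyval(k,.07)*mm*1000)
rodline()
E
python3 rod.py
```

```text
pixel dev [0.65 0.41 0.43 0.45 0.44 0.43 0.47 0.48 0.47 0.5  0.5  0.5  0.51 0.65]
x tilt (axis up, rad, +x = top toward +x): -0.002812712500619609 offset x mm at z=.07 -1.014752637052008
```

Emit:
apply_moves(targets=[[[0, -0.01, 0.05, 0, 0, 0, 1], [0, 0, 0.1, 0, 0, 0, 1], [0, 0, 0.12, 0, 0, 0, 1], [0, 0, 0.12, 0, 0, 0, 1], [0, 0, 0.1, 0, 0, 0, 1], [0, 0, 0.06, 0, 0, 0, 1], [0, 0, 0, 0, 0, 0, 1], [0, 0, 0, 0, 0, 0, 1]]])

```text
t: 24.05
position: [0.5479, 0.0695, 0.2011]
eef_rot: [-3.142, 0.0, 0.784]
wrist_force: [-0.1, -0.5, -0.8]
grip_width: 0.0192
```

```bash
python3 - <<'E'
from h import *
w=ctrl.grab_frame("wrist");np.save("w18.npy",w,allow_pickle=True);crop(w,205,120,325,250,6,"pics/w18c.png")
s=ctrl.grab_frame("side");crop(s,210,140,280,260,6,"pics/s18.png");np.save("s18.npy",s,allow_pickle=True)
plan([.5485,.0697,.1406],.785,8)
E
python3 rod.py
```

```text
t 24.15 pos [0.5479 0.0696 0.2011] eul [3.1416e+00 1.0000e-04 7.8410e-01] grip 0.0192 F [ 0.8 -0.6  0.1]
joints [-0.03  0.28 -0.05  1.24 -0.    2.33]
[0.0, 0.0, 0.13, 0.0, 0.0, -0.0]
[0.0, 0.0, 0.13, 0.0, 0.0, -0.0]
[0.0, 0.0, 0.13, 0.0, 0.0, -0.0]
[0.0, 0.0, 0.13, 0.0, 0.0, -0.0]
[0.0, 0.0, 0.13, 0.0, 0.0, -0.0]
[0.0, 0.0, 0.13, 0.0, 0.0, -0.0]
[0.0, 0.0, 0.13, 0.0, 0.0, -0.0]
[0.0, 0.0, 0.13, 0.0, 0.0, -0.0]
pixel dev [4.06 4.   3.76 3.55 2.93 2.69 2.19 2.1  1.49 0.75 0.37 0.36 0.44 0.53]
x tilt (axis up, rad, +x = top toward +x): 0.177355318384365 offset x mm at z=.07 -4.591278095578499
```

View pics/w18c.png

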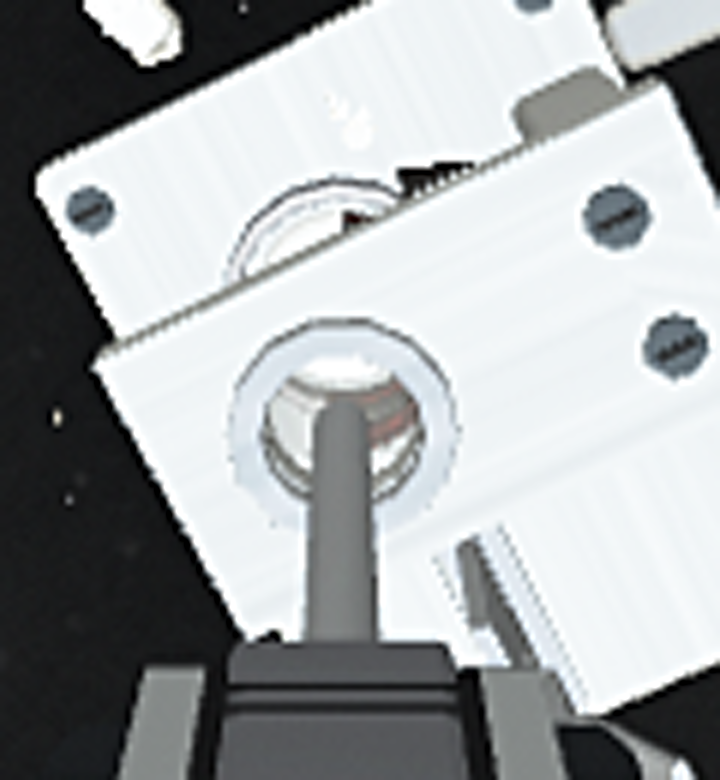

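View pics/s18.png

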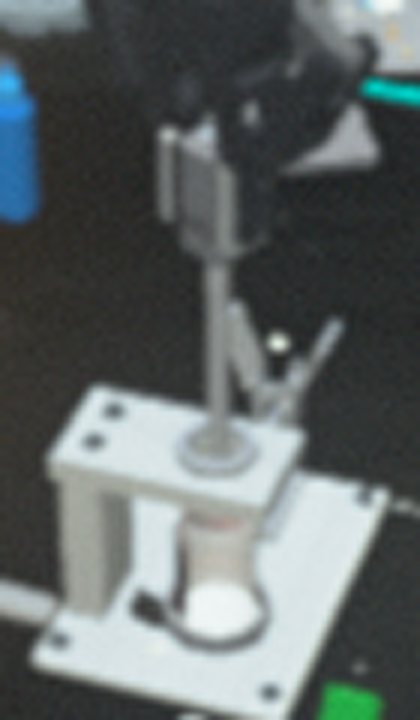

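Emit:
apply_moves(targets=[[[0, 0, 0.08, 0, 0, 0, 1], [0, 0, 0.15, 0, 0, 0, 1], [0, 0, 0.15, 0, 0, 0, 1], [0, 0, 0.12, 0, 0, 0, 1], [0, 0, 0.06, 0, 0, 0, 1], [0, 0, 0, 0, 0, 0, 1], [0, 0, 0, 0, 0, 0, 1], [0, 0, 0, 0, 0, 0, 1]]])

```text
t: 25.3
position: [0.5478, 0.0695, 0.1649]
eef_rot: [-3.141, 0.0, 0.784]
wrist_force: [0.1, 0.2, -0.8]
grip_width: 0.0193
```

```bash
python3 - <<'E'
from h import *
w=ctrl.grab_frame("wrist");np.save("w19.npy",w,allow_pickle=True);crop(w,205,120,325,250,6,"pics/w19c.png")
s=ctrl.grab_frame("side");crop(s,210,140,280,260,6,"pics/s19.png");np.save("s19.npy",s,allow_pickle=True)
plan([.5485,.0697,.1406],.785,4)
E
```

```text
t 25.4 pos [0.5478 0.0695 0.1649] eul [-3.1413e+00  4.0000e-04  7.8410e-01] grip 0.0194 F [-0.3  0.4 -0.7]
joints [-0.03  0.29 -0.12  1.16 -0.    2.33]
[0.0, 0.0, 0.1, -0.0, 0.0, -0.0]
[0.0, 0.0, 0.1, -0.0, 0.0, -0.0]
[0.0, 0.0, 0.1, -0.0, 0.0, -0.0]
[0.0, 0.0, 0.1, -0.0, 0.0, -0.0]
```

View pics/w19c.png

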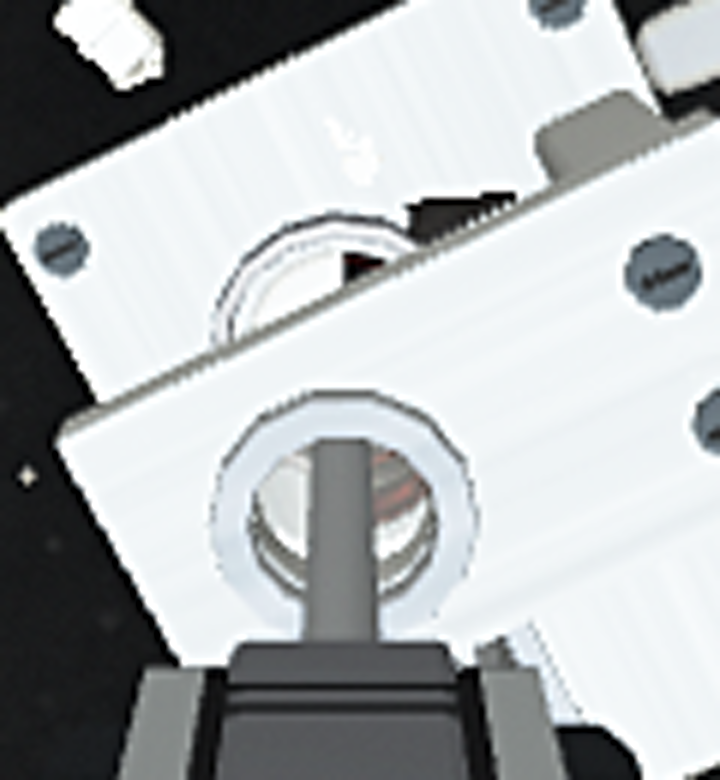

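View pics/s19.png

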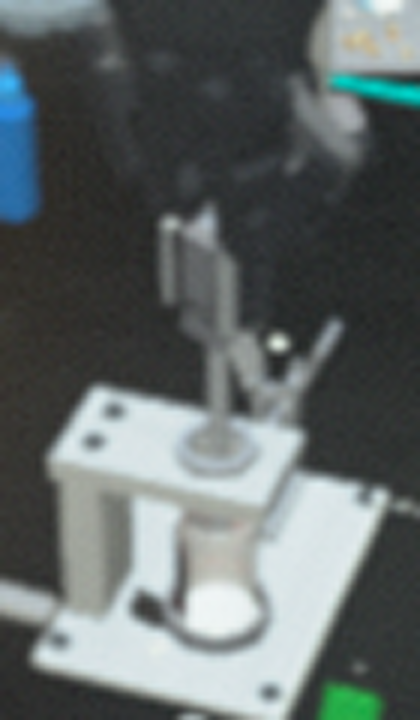

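Emit:
apply_moves(targets=[[[0.01, 0.01, 0.06, 0, 0, 0, 1], [0, 0, 0.1, 0, 0, 0, 1], [0, 0, 0.1, 0, 0, 0, 1], [0, 0, 0.07, 0, 0, 0, 1], [0, 0, 0.03, 0, 0, 0, 1], [0, 0, 0, 0, 0, 0, 1], [0, 0, 0, 0, 0, 0, 1], [0, 0, 0, 0, 0, 0, 1]]])

```text
t: 26.4
position: [0.5487, 0.0695, 0.1417]
eef_rot: [-3.141, 0.0, 0.784]
wrist_force: [0.1, 0.2, -0.6]
grip_width: 0.0193
```

```bash
python3 - <<'E'
from h import *
w=ctrl.grab_frame("wrist");np.save("w20.npy",w,allow_pickle=True);crop(w,165,100,345,260,4,"pics/w20c.png")
s=ctrl.grab_frame("side");crop(s,210,140,280,260,6,"pics/s20.png");np.save("s20.npy",s,allow_pickle=True)
plan([.5485,.0697,.1406],.785,1)
st=ctrl.state();p=np.array(st["position"])
for d in (-.0225+.0156,):
  print("neck side",(proj(s,p-[0,0,.0156])-[210,140])*6,"hole",(proj(s,[.5485,.0697,.098])-[210,140])*6,"tip",(proj(s,p-[0,0,.1156])-[210,140])*6)
E
```

```text
t 26.5 pos [0.5487 0.0695 0.1417] eul [-3.1413e+00  5.0000e-04  7.8410e-01] grip 0.0193 F [-0.2 -0.1 -0.5]
joints [-0.03  0.31 -0.16  1.1  -0.    2.33]
[0.0, -0.0, 0.02, -0.0, 0.0, -0.01]
neck side [[210.48166707 383.19040583]] hole [[211.1214067  442.92344709]] tip [[211.33301247 585.4023312 ]]
```

View pics/w20c.png

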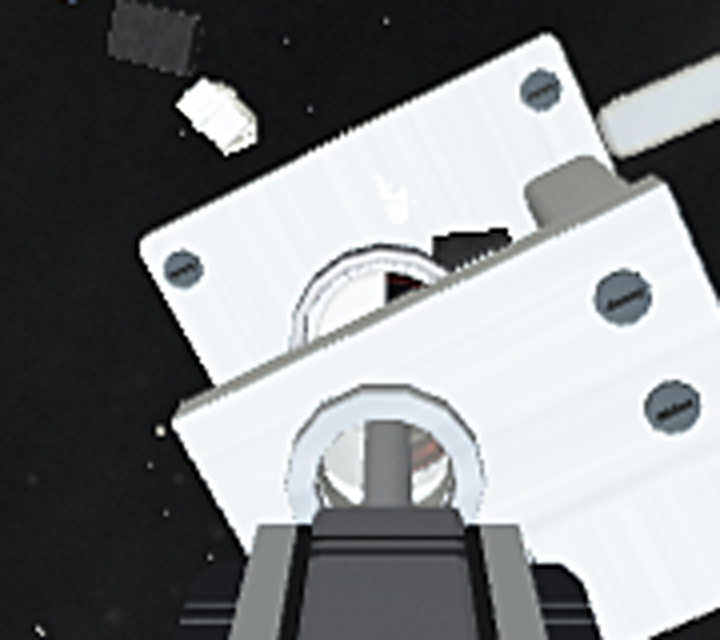

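View pics/s20.png

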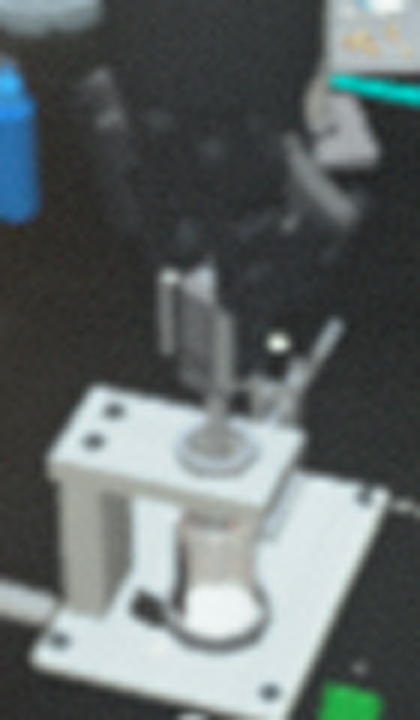

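```bash
python3 - <<'E'
from h import *
st=ctrl.state();print(st["t"],abs(st["dq"]).max(),st["wrist_force"],st["grip_width"])
print(ctrl.job_done())
E
```

```text
26.5 0.0019755569374832705 [-0.16317969 -0.10368375 -0.50056315] 0.01933035356254912
the job is handed in; nothing more can be done
None
```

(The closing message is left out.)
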